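Put the joiner's hand tools away in the chest drawer

ROBOT

A 6-joint arm with a two-finger parallel gripper is mounted at the origin on the work surface. World frame = base frame: x ahead of the robot, y to its left, z up, the work surface at z = 0. Lengths are in m, angles in rad, forces in N, time in s.
With the tool pointing down it reaches from about 0.375 to 0.975 m from the base axis. Payload 3.8 kg.
Tool frame: the origin (TCP) lies at the centre of the arm's flange, where the gripper is bolted on; the fingertips stand 173 mm ahead of it and the grasp point (between the pads) lies 155 mm ahead of it (bot.tip_reach is the distance from the TCP to the fingertips, in m); z points along the fingers, y is the line along which they close (so a half turn about z gives the same grasp; the last joint's range is limited). The gripper opens to 85 mm and grips with 20 to 120 N. Pads are 22 mm wide; open, the fingers measure 114 mm over their backs; the gripper's body (76 mm by 85 mm) begins 54 mm behind the grasp point. The pads swing forward as they close: fully open they stand 13 mm farther back than shut.
Start: joints at [-1.34, 0.264, 1.604, -0, 1.274, -0.037], TCP at [0.179, -0.651, 0.405] pointing down, gripper open.
Joint ranges: [-2.63, 2.63], [-0.94, 2.18], [0.31, 2.57], [-1.31, 4.45], [0, 2.66], [-2.55, 2.55]. Speed limits (rad/s): [2.57, 2.57, 3.14, 3.14, 3.14, 3.14].

INTERFACE

Orientations are given as a rotation vector (axis times angle).
In Python, from workcell import bot gives the robot as it stands.
- The arm moves only by the tool drive_tool, never from a script. Its arguments are lists of equal length, an entry for each row: "claw": the finger opening in mm, from 0 to 85.4; "slide": the shift along the world's x, y, z each as a share of 0.5 m, from -1 to 1, a list of three; "yaw": the turn about the world's z as a share of 180 degrees, from -1 to 1. A call has 1 to 8 rows; each row is the pose to reach, as a shift and turn from the pose commanded when the call began, turning the shorter way round; what a row does not reach only later rows make up. A row lasts 1/12 s, in which the tool goes at most 41.7 mm and 7.16 degrees, less where a joint would pass 70% of its speed; a pose out of reach is approached as far as the arm can. A call with a number of a shift or a turn outside -1 to 1 is refused whole. A call with a gripper value outside its range is refused whole. The fingers move at their own pace and stop on an object; "newtons" is the grip in N (left out, the last holds). Time passes only in rows, so rows that repeat a pose let the fingers close. It gives the time, the measured TCP pose, the force, the opening and the grip force at its end, in the units of the state.
- bot.read_state(): the state, without advancing time (a new reading comes with each control period).
- bot.read_camera(name): name is "scene" or "side" or "wrist"; returns a dict with "color" (480x640x3 uint8, red, green, blue), "depth" (480x640 float32, m along the optical axis (not along the pixel's ray), 0 where there is no reading), "mtx" (3x3 intrinsics, pixels), "eye" and "rotation" of the camera in the world. Camera axes: x right, y up, looking along -z (the intrinsics and any distortion apply to the point x, -y, -z); pixel columns grow to the right and rows downward; lengths in m; the calibration is good to about 2 mm. A picture is of the moment at which its call begins.
- bot.finish_job(): hands the job in; it is judged then, once.
The state is a dict: "time": time; "q": joint angles; "joint_vel": joint speeds; "joint_torque": joint torques, N m; "tool_pos": TCP position; "tcp_rot": TCP orientation; "wrist_force": force on the tool from outside, world axes, zero at the start; "torque": the same for the moment, N m; "width": opening from 0.0 (shut) to 1.0 (fully open); "grip_force": force on a finger pad.
Only numpy, scipy, OpenCV 4.12 (cv2) and the standard library are available. Lean on these libraries where they do the work, as an engineer would, in place of code of your own. Each camera call takes 0.05 s, during which the arm holds its last target. There are 200 camera calls.

TASK

Clear up at the end of the shift: pull out the top drawer of the wooden tool chest, put every hand tool lying on the bench (chisel, screwdriver, spanner, block plane, try square, tape measure, whichever are out) into it low enough that it can shut, then push the drawer fully home. Leave the bottom drawer closed, and leave the glue bottle, the screw jar and the timber batten where they are.

Things in the scene. Friction and masses are not known exactly. Their poses are not given: they have to be found in the camera images.
- chest_drawer0 (a joint): Top drawer of the tool chest (brown wood, 310 deep, 400 wide, 180 high, fixed to the bench, two drawers one above the other), metres pulled out: 0 = fully home, 0.222 = fully out (end stop). Runs with about 1 N of friction and stays where it is left; may start a little ajar.
- chest_drawer1 (a joint): Bottom drawer, metres pulled out, closed at the start; to be left closed.
- chest_drawer0_handle (a point): Middle of the top drawer's steel bar handle: a level round bar 11 thick, 120 long, 35 in front of the drawer front (29 clear behind it), about 142 above the bench, 38 below the chest's top. Moves with the drawer. Own x axis: level, from the handle into the chest, so the drawer pulls out along -x; y along the bar; z up.
- drawer_floor (a point): Middle of the front edge of the top drawer's inside floor, about 100 above the bench; moves with the drawer; axes as the handle's. Inside: x from 0 to 265, y from -179 to +179, walls 58 high and 6 thick, front 21 thick and 67 high inside. The chest's top board passes 67 above this floor: what stands higher stops the drawer. Pulled right out, the floor is open to above from x = 0 to 215.
- chisel: Bevel-edged wood chisel, 212 long along its x: pale wooden handle (100 long, 24 by 24, from x = -105 to -5), flat steel blade 20 wide towards +x. Origin: centre of its underside when lying. Balances near x = -40; grip the handle there, across y. May be absent (None).
- screwdriver: Screwdriver, 200 long along its x: dark wooden round handle 26 thick from x = -100 to 0, steel shank 6 thick towards +x. Origin: below its middle, level with the underside of the handle. Balances near x = -45; grip there, across y. May be absent (None).
- spanner: Flat steel spanner, 180 long along its x, ring end (32 wide) towards -x, open jaw (38 wide) towards +x, shank 17 wide and 7 thick. Origin: middle of its underside. Grip the shank near the origin, across y. May be absent (None).
- block_plane: Small block plane, dark iron body 150 long (x) by 50 wide (y) by 22 high, steel lever cap and, towards +x, a round knob on top, 48 high in all. Origin: centre of its sole. Grip the body near the origin across y. 0.55 kg. May be absent (None).
- try_square: Try square: dark wooden stock 26 (x) by 90 (y) by 18 high, and a steel blade 4 thick, 28 wide, that leaves the stock at its +y end and runs 105 towards +x, 7 above the underside. Origin: centre of the stock's underside. Grip the stock across x at about y = -15, clear of the blade. May be absent (None).
- tape: Black tape measure in its case, 68 (x) by 60 (y) by 36 high, lying flat, round steel disc on top. Origin: centre of its underside. Grip across y. May be absent (None).
- glue: White glue bottle with red cap, 60 across, 170 high, standing on the bench. Origin: centre of its underside. Bystander.
- screw_jar: Glass jar with steel lid, 68 across, 90 high. Origin: centre of its underside. Bystander.
- batten: Pale timber batten, 360 (x) by 70 (y) by 32 high, lying on the bench. Origin: centre of its underside. Bystander.
Mind the look-alikes: they are no part of the job. Of the things shaped like the tape, the black one is meant.

How it is judged:
On the way:
1. every hand tool that was on the bench lies in the pulled-out top drawer (x of chisel in the frame of drawer_floor between -0.001 and 0.266 m and y of chisel in the frame of drawer_floor between -0.18 and 0.18 m and z of chisel in the frame of drawer_floor between -0.006 and 0.062 m and linear speed of each of chisel, screwdriver, spanner, block_plane, try_square, tape below 0.05 m/s and x of screwdriver in the frame of drawer_floor between -0.001 and 0.266 m and y of screwdriver in the frame of drawer_floor between -0.18 and 0.18 m and z of screwdriver in the frame of drawer_floor between -0.006 and 0.062 m and x of spanner in the frame of drawer_floor between -0.001 and 0.266 m and y of spanner in the frame of drawer_floor between -0.18 and 0.18 m and z of spanner in the frame of drawer_floor between -0.006 and 0.062 m and x of block_plane in the frame of drawer_floor between -0.001 and 0.266 m and y of block_plane in the frame of drawer_floor between -0.18 and 0.18 m and z of block_plane in the frame of drawer_floor between -0.006 and 0.062 m and x of try_square in the frame of drawer_floor between -0.001 and 0.266 m and y of try_square in the frame of drawer_floor between -0.18 and 0.18 m and z of try_square in the frame of drawer_floor between -0.006 and 0.062 m and x of tape in the frame of drawer_floor between -0.001 and 0.266 m and y of tape in the frame of drawer_floor between -0.18 and 0.18 m and z of tape in the frame of drawer_floor between -0.006 and 0.062 m and value of joint chest_drawer0 above 0.06 m), for 0.2 s.
At the end, for the whole second after the job is handed in: Every hand tool that was on the bench lies at rest inside the top drawer (within its walls and below the chest's top board), the top drawer is within 8 mm of fully home, and the bottom drawer within 10 mm of closed (x of chisel in the frame of drawer_floor between -0.001 and 0.266 m and y of chisel in the frame of drawer_floor between -0.18 and 0.18 m and z of chisel in the frame of drawer_floor between -0.006 and 0.062 m and linear speed of each of chisel, screwdriver, spanner, block_plane, try_square, tape below 0.05 m/s and x of screwdriver in the frame of drawer_floor between -0.001 and 0.266 m and y of screwdriver in the frame of drawer_floor between -0.18 and 0.18 m and z of screwdriver in the frame of drawer_floor between -0.006 and 0.062 m and x of spanner in the frame of drawer_floor between -0.001 and 0.266 m and y of spanner in the frame of drawer_floor between -0.18 and 0.18 m and z of spanner in the frame of drawer_floor between -0.006 and 0.062 m and x of block_plane in the frame of drawer_floor between -0.001 and 0.266 m and y of block_plane in the frame of drawer_floor between -0.18 and 0.18 m and z of block_plane in the frame of drawer_floor between -0.006 and 0.062 m and x of try_square in the frame of drawer_floor between -0.001 and 0.266 m and y of try_square in the frame of drawer_floor between -0.18 and 0.18 m and z of try_square in the frame of drawer_floor between -0.006 and 0.062 m and x of tape in the frame of drawer_floor between -0.001 and 0.266 m and y of tape in the frame of drawer_floor between -0.18 and 0.18 m and z of tape in the frame of drawer_floor between -0.006 and 0.062 m and value of joint chest_drawer0 below 0.008 m and value of joint chest_drawer1 below 0.01 m); the robot touches nothing.
It fails at once if the glue bottle is moved by more than 30 mm or tipped over (distance of glue from where it was at the start of the episode above 0.03 m or angle between glue's own z axis and vertical above 0.5 rad).
It fails at once if the screw jar is moved by more than 30 mm or tipped over (distance of screw_jar from where it was at the start of the episode above 0.03 m or angle between screw_jar's own z axis and vertical above 0.5 rad).
It fails at once if the timber batten is moved by more than 30 mm or tipped over (distance of batten from where it was at the start of the episode above 0.03 m or angle between batten's own z axis and vertical above 0.5 rad).
It fails at once if the bottom drawer is pulled out by more than 30 mm (value of joint chest_drawer1 above 0.03 m).
Of chisel, screwdriver, spanner, block_plane, try_square, tape only 4 to 6 are there at a start; the rules pass over those that are not, and their reading is None.
At some moment in a run one of chisel, screwdriver, spanner, block_plane, try_square, tape may be knocked a few centimetres aside while the robot is not near it.
Once in a run the grip may slacken for a moment while it holds something.
It also fails if it takes over 210 s, if anything falls off the work surface, if the arm or the gripper's body presses on something with over 40 N, if the wrist force passes 120 N, or if a joint passes its speed limit or range.

## Working session

There is one attempt and no reset: what is moved stays moved. The work goes in short steps, Python scripts to look and compute and a tool call to move; the robot and the scene stay as the last step left them, time stands still between calls to the robot, and variables do not carry over. Pictures are saved under pics/ and viewed, at most 14 in all, crops included, and the job is handed in when it is done.

Besides the shell and the picture viewer there is one more tool, called after "Call:" as name(argument=value, ...) on one line, values as JSON. drive_tool: Moves the arm, as the interface text tells. Shift numbers are shares of 0.5 m and turn numbers shares of 180 degrees, none past 1 either way. Its arguments: {"type":"object","properties":{"claw":{"type":"array","items":{"type":"number"}},"slide":{"type":"array","items":{"type":"array","items":{"type":"number"}}},"yaw":{"type":"array","items":{"type":"number"}},"newtons":{"type":"number"}},"required":["claw","slide","yaw"]}

```bash
ls; mkdir -p pics; cat > h.py <<'E'
import numpy as np, cv2
from workcell import bot
def snap(n,f=None):
    c=bot.read_camera(n)
    if f: cv2.imwrite(f'pics/{f}.png',c['color'][:,:,::-1]); np.savez(f'pics/{f}.npz',**{k:np.asarray(v) for k,v in c.items()})
    return c
def rays(c,uv):
    uv=np.atleast_2d(uv).astype(float); K=c['mtx']
    d=np.c_[(uv[:,0]-K[0,2])/K[0,0],-(uv[:,1]-K[1,2])/K[1,1],-np.ones(len(uv))]
    return d@np.asarray(c['rotation']).T
def plane(c,uv,z):
    d=rays(c,uv); e=np.asarray(c['eye']); return e+d*((z-e[2])/d[:,2])[:,None]
def cloud(c):
    v,u=np.mgrid[0:480,0:640]; d=rays(c,np.c_[u.ravel(),v.ravel()])
    P=np.asarray(c['eye'])+d*c['depth'].reshape(-1,1); P[c['depth'].ravel()==0]=np.nan
    return P.reshape(480,640,3)
E
python3 - <<'E'
from h import *
for n in ('scene','side','wrist'):
    c=snap(n,n+'0'); print(n,[ (k,np.round(np.asarray(c[k]),3).tolist()) for k in c if k not in('color','depth')], (c['depth']>0).mean())
print(bot.read_state())
E
```

```text
pics
scene [('mtx', [[517.458, 0.0, 315.477], [0.0, 517.458, 239.48], [0.0, 0.0, 1.0]]), ('eye', [1.321, -0.415, 0.916]), ('rotation', [0.659, 0.444, 1.1])] 0.996005859375
side [('mtx', [[498.264, 0.0, 320.125], [0.0, 498.264, 243.941], [0.0, 0.0, 1.0]]), ('eye', [0.461, 0.917, 0.922]), ('rotation', [0.129, -1.293, -2.713])] 0.9958854166666666
wrist [('mtx', [[378.797, 0.0, 322.431], [0.0, 378.797, 241.447], [0.0, 0.0, 1.0]]), ('eye', [0.258, -0.628, 0.372]), ('rotation', [-0.276, 0.215, -1.291])] 0.9959407552083334
{'time': 0.15, 'q': array([-1.33992684e+00,  2.64586586e-01,  1.60506737e+00, -1.61256343e-05,
        1.27373452e+00, -3.68993650e-02]), 'joint_vel': array([-0.00027043, -0.00224151, -0.00403524,  0.00155595,  0.00108368,
       -0.00078106]), 'joint_torque': array([ 1.81787614e-04, -5.15905559e+01, -3.67959559e+01, -8.38368010e-06,
        8.05118209e-03,  2.08007538e-05]), 'tool_pos': array([ 0.17852599, -0.65068338,  0.40363959]), 'tcp_rot': array([-3.11170719e+00, -4.19123858e-01,  2.97084171e-04]), 'wrist_force': array([0.84486703, 0.27981608, 0.51888105]), 'torque': array([0.02760263, 0.03931003, 0.05309982]), 'grip_force': 0.0, 'width': 0.9984572062518403}
```

```bash
sed -i "s/np.asarray(c\['rotation'\]).T/cv2.Rodrigues(np.asarray(c['rotation'],float))[0].T/" h.py; python3 - <<'E'
import cv2
for n in ('scene','side'):
    pass
E
```

```text
(no output)
```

View pics/scene0.png

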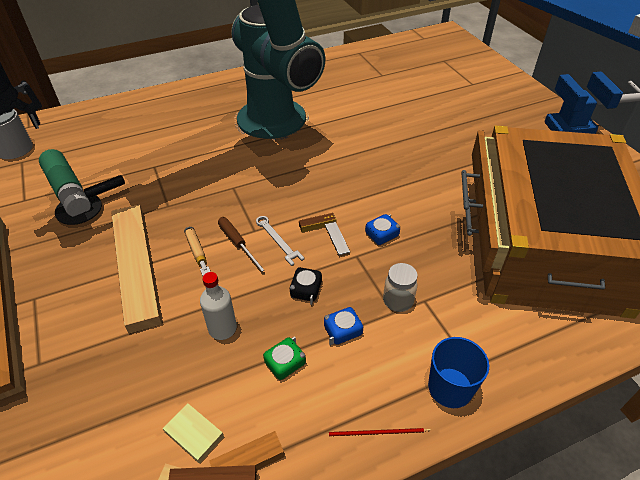

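View pics/side0.png

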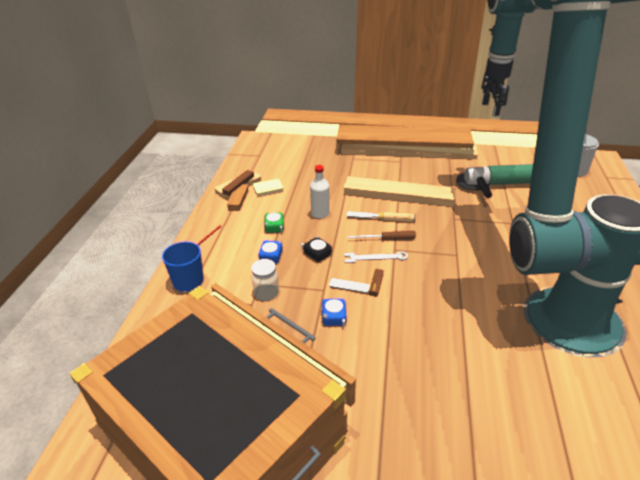

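```bash
cat >> h.py <<'E'
def load(f):
    z=np.load(f'pics/{f}.npz'); return {k:z[k] for k in z.files}
def comps(c,zmin=.005,box=(.2,1.1,-.75,.35),amin=60):
    P=cloud(c); m=((P[...,2]>zmin)&(P[...,0]>box[0])&(P[...,0]<box[1])&(P[...,1]>box[2])&(P[...,1]<box[3])).astype(np.uint8)
    n,l,s,ce=cv2.connectedComponentsWithStats(m,connectivity=4)
    for i in range(1,n):
        if s[i,4]<amin: continue
        q=P[l==i]; r=cv2.minAreaRect((q[:,:2]*1000).astype(np.float32)); b=cv2.boxPoints(r)
        yield dict(px=ce[i].round().astype(int),q=q,rect=r,zmax=np.nanmax(q[:,2]),z50=np.nanmedian(q[:,2]),col=np.median(c['color'][l==i],0),mask=l==i)
E
python3 - <<'E'
from h import *
for n in ('scene0','side0'):
    c=load(n); print(n)
    for o in comps(c):
        r=o['rect']; print(o['px'],'c',np.round(r[0]),'sz',np.round(r[1]),'a',round(r[2]),'zmax %.3f z50 %.3f'%(o['zmax'],o['z50']),o['col'],len(o['q']))
    P=cloud(c)
    for uv in ([(400,60),(60,350)] if n=='scene0' else []): print(P[uv[1],uv[0]])
# chest: handle, top board corners
c=load('scene0');P=cloud(c)
for uv in [(466,172),(466,235),(500,130),(483,140),(492,250),(470,200),(478,205),(520,310),(625,130)]: print('scene',uv,np.round(P[uv[1],uv[0]],3))
c=load('side0');P=cloud(c)
for uv in [(272,312),(312,337),(290,325),(200,293),(340,395),(80,375),(285,320),(320,340)]: print('side',uv,np.round(P[uv[1],uv[0]],3))
E
```

```text
scene0
[298  72] c [205.  15.] sz [10. 47.] a 0 zmax 0.284 z50 0.253 [19. 18. 19.] 224
[ 2 86] c [ 206. -627.] sz [ 9. 18.] a 62 zmax 0.394 z50 0.371 [11. 11. 13.] 71
[530 241] c [750. 255.] sz [444. 191.] a 0 zmax 0.187 z50 0.154 [67. 42. 27.] 14482
[ 77 210] c [ 229. -595.] sz [ 57. 113.] a 0 zmax 0.071 z50 0.021 [54. 46. 40.] 939
[135 270] c [ 439. -499.] sz [ 77. 374.] a 85 zmax 0.039 z50 0.033 [221. 172. 101.] 4162
[327 230] c [538. -62.] sz [ 96. 134.] a 82 zmax 0.025 z50 0.013 [155. 112.  47.] 783
[382 229] c [582.  75.] sz [61. 76.] a 8 zmax 0.041 z50 0.034 [ 13.  73. 164.] 723
[235 237] c [ 475. -258.] sz [218.  26.] a 10 zmax 0.031 z50 0.022 [95. 53. 26.] 442
[279 241] c [ 497. -165.] sz [182.  38.] a 10 zmax 0.013 z50 0.008 [200. 192. 183.] 444
[212 295] c [ 552. -362.] sz [330.  59.] a 0 zmax 0.175 z50 0.075 [99. 90. 82.] 2149
[400 287] c [772.   8.] sz [65. 64.] a 14 zmax 0.096 z50 0.069 [112. 102.  87.] 1343
[305 284] c [ 655. -158.] sz [ 61. 101.] a 52 zmax 0.044 z50 0.035 [23. 23. 23.] 866
[343 326] c [ 793. -138.] sz [61. 76.] a 0 zmax 0.043 z50 0.036 [ 23.  81. 175.
[... 1761 characters left out ...]
] c [581.  71.] sz [64. 90.] a 7 zmax 0.042 z50 0.035 [105. 131. 228.] 657
scene (466, 172) [0.467 0.397 0.002]
scene (466, 235) [0.666 0.259 0.001]
scene (500, 130) [0.539 0.401 0.184]
scene (483, 140) [0.54  0.355 0.169]
scene (492, 250) [0.836 0.163 0.161]
scene (470, 200) [0.621 0.286 0.068]
scene (478, 205) [0.704 0.229 0.144]
scene (520, 310) [ 0.898  0.237 -0.001]
scene (625, 130) [ 0.152  1.51  -0.381]
side (272, 312) [0.692 0.213 0.147]
side (312, 337) [0.596 0.269 0.147]
side (290, 325) [0.648 0.24  0.142]
side (200, 293) [0.844 0.215 0.184]
side (340, 395) [0.521 0.415 0.178]
side (80, 375) [0.988 0.445 0.184]
side (285, 320) [0.66  0.231 0.146]
side (320, 340) [0.6   0.157 0.006]
```

```bash
python3 - <<'E'
from h import *
a=cv2.imread('pics/scene0.png'); b=cv2.imread('pics/side0.png')
x=cv2.resize(a[190:390,170:420],None,fx=1.6,fy=1.6,interpolation=3); y=cv2.resize(a[110:330,440:640],None,fx=2,fy=1.45,interpolation=3)
z=cv2.resize(b[270:480,150:370],(400,280),interpolation=3); w=cv2.resize(b[160:330,200:430],(400,280),interpolation=3)
t=np.vstack([np.hstack([x,cv2.resize(y,(400,320))]),np.hstack([z,w])]); cv2.imwrite('pics/crop1.png',t)
E
```

```text
(no output)
```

View pics/crop1.png

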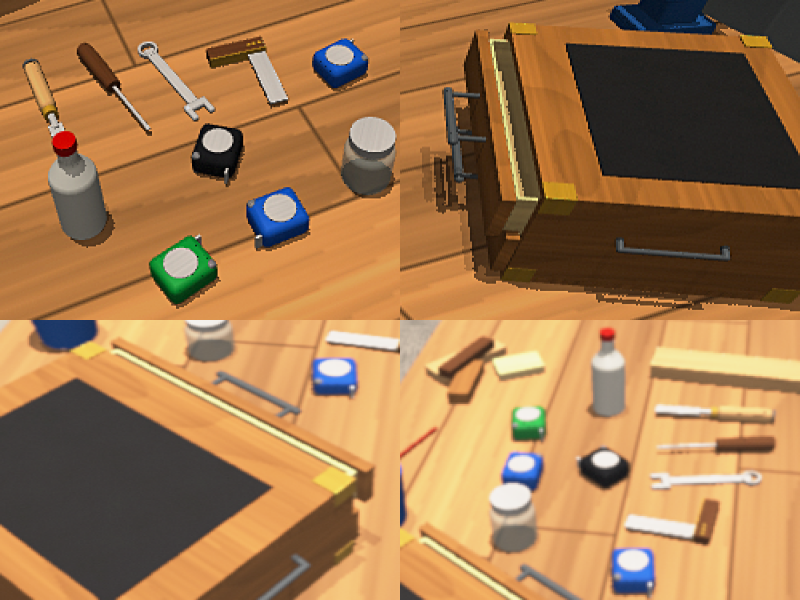

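```bash
python3 - <<'E'
from h import *
for n in ('side0','scene0'):
    c=load(n);P=cloud(c).reshape(-1,3)
    x=np.array([.504,.864]); x/=np.linalg.norm(x)
    for it in range(3):
        y=np.array([-x[1],x[0]]); u=P[:,:2]@x; v=P[:,:2]@y
        k=(P[:,2]>.13)&(P[:,2]<.155)&(u>.46)&(u<.555)&(abs(v+.43)<.09)
        q=P[k]; 
        ub=np.median(u[k]); k2=k&(abs(u-ub)<.012)
        l=cv2.fitLine(P[k2][:,:2].astype(np.float32),cv2.DIST_HUBER,0,.01,.01).ravel(); d=l[:2]*np.sign(-l[0]); x=np.array([d[1],-d[0]])
    print(n,'bar u',ub,'v',np.percentile(v[k2],[1,50,99]),'z',np.percentile(P[k2][:,2],[5,50,95]),'x axis',x,np.degrees(np.arctan2(x[1],x[0])),k2.sum())
    # top board
    k=(P[:,2]>.172)&(P[:,2]<.19)&(u>.5)&(u<1.1)&(P[:,1]>.1)
    r=cv2.minAreaRect((P[k][:,:2]*1000).astype(np.float32)); print('top',r, cv2.boxPoints(r).round(),'z',np.median(P[k][:,2]))
    k=(P[:,2]>.1)&(u>.5)&(u<.7)&(abs(v+.43)<.1)
    h,e=np.histogram(u[k&(P[:,2]>.165)],bins=40,range=(.5,.7)); print(dict(zip(e.round(3),h)))
E
```

```text
side0 bar u 0.5456928291776048 v [-0.48009383 -0.4147895  -0.3561389 ] z [0.14200944 0.14672987 0.14962385] x axis [0.5397111 0.8418503] 57.33602 307
top ((753.9874267578125, 408.79010009765625), (327.975830078125, 408.2513122558594), 58.392093658447266) [[ 494.  376.]
 [ 842.  162.]
 [1014.  441.]
 [ 666.  655.]] z 0.18194974427959015
{np.float64(0.5): np.int64(0), np.float64(0.505): np.int64(0), np.float64(0.51): np.int64(0), np.float64(0.515): np.int64(0), np.float64(0.52): np.int64(0), np.float64(0.525): np.int64(0), np.float64(0.53): np.int64(0), np.float64(0.535): np.int64(0), np.float64(0.54): np.int64(0), np.float64(0.545): np.int64(0), np.float64(0.55): np.int64(0), np.float64(0.555): np.int64(0), np.float64(0.56): np.int64(0), np.float64(0.565): np.int64(0), np.float64(0.57): np.int64(0), np.float64(0.575): np.int64(45), np.float64(0.58): np.int64(182), np.float64(0.585): np.int64(184), np.float64(0.59): np.int64(181), np.float64(0.595): np.int64(1), np.float64(0.6): np.int64(0), np.float64(0.605): np.int64(0), np.float64(0.61): np.int64(7), np.float64(0.615): np.int64(171)
[... 1479 characters left out ...]
2), np.float64(0.595): np.int64(0), np.float64(0.6): np.int64(0), np.float64(0.605): np.int64(0), np.float64(0.61): np.int64(175), np.float64(0.615): np.int64(147), np.float64(0.62): np.int64(134), np.float64(0.625): np.int64(146), np.float64(0.63): np.int64(144), np.float64(0.635): np.int64(139), np.float64(0.64): np.int64(132), np.float64(0.645): np.int64(147), np.float64(0.65): np.int64(140), np.float64(0.655): np.int64(141), np.float64(0.66): np.int64(139), np.float64(0.665): np.int64(141), np.float64(0.67): np.int64(166), np.float64(0.675): np.int64(149), np.float64(0.68): np.int64(144), np.float64(0.685): np.int64(139), np.float64(0.69): np.int64(144), np.float64(0.695): np.int64(138)}
```

Call:
drive_tool(claw=[85,85,85,85,85,85,85,85], slide=[[0.32,0.56,0.1],[0.32,0.56,0.1],[0.32,0.56,0.1],[0.32,0.56,0.1],[0.32,0.56,0.1],[0.32,0.56,0.1],[0.32,0.56,0.1],[0.32,0.56,0.1]], yaw=[0.25,0.25,0.25,0.25,0.25,0.25,0.25,0.25], newtons=40)

```text
time: 0.82
tool_pos: [0.3392, -0.3685, 0.4549]
tcp_rot: [-2.714, -1.582, -0.001]
wrist_force: [0.5, 0.3, 0.8]
width: 0.994
grip_force: 0.0
```

```bash
cat >> h.py <<'E'
def pose():
    s=bot.read_state(); R=cv2.Rodrigues(s['tcp_rot'])[0]
    return s['tool_pos'].round(4),np.degrees(np.arctan2(R[1,1],R[0,1])).round(2),R[:,2].round(3),round(s['time'],2),s['q'].round(2),s['wrist_force'].round(1),round(s['width']*85.4,1),round(s['grip_force'],1)
def show(n,f=None,**k):
    c=snap(n,f)
    for o in comps(c,**k):
        r=o['rect']; print(o['px'],'c',np.round(r[0]),'sz',np.round(r[1]),'a',round(r[2]),'zmax %.3f z50 %.3f'%(o['zmax'],o['z50']),o['col'],len(o['q']))
    return c
E
python3 - <<'E'
from h import *
print(pose()); show('wrist','w1',zmin=.004,amin=200)
E
```

```text
(array([ 0.3392, -0.3685,  0.4549]), np.float64(-29.54), array([ 0.,  0., -1.]), 0.82, array([-0.88, -0.1 ,  1.9 ,  0.  ,  1.34, -0.36]), array([0.5, 0.3, 0.8]), 84.9, 0.0)
[358  49] c [ 445. -260.] sz [120.  26.] a 11 zmax 0.028 z50 0.023 [106.  61.  32.] 3030
[620  20] c [ 661. -364.] sz [14. 49.] a 9 zmax 0.057 z50 0.028 [90. 86. 75.] 1676
[446 106] c [ 493. -352.] sz [212.  24.] a 1 zmax 0.026 z50 0.018 [225. 184. 113.] 4645
[471 239] c [ 442. -494.] sz [ 72. 360.] a 86 zmax 0.034 z50 0.031 [238. 203. 120.] 22313
[321 427] c [ 340. -365.] sz [ 32. 150.] a 60 zmax 0.372 z50 0.351 [16. 16. 16.] 49026
[327 388] c [ 227. -593.] sz [ 54. 114.] a 0 zmax 0.066 z50 0.016 [45. 43. 39.] 3069
```

Call:
drive_tool(claw=[85,85,85,85,85,85,85,85], slide=[[0.32,0.56,0],[0.32,0.56,0],[0.32,0.56,0],[0.32,0.56,0],[0.32,0.56,0],[0.32,0.56,0],[0.32,0.56,0],[0.32,0.56,0]], yaw=[0.25,0.25,0.25,0.25,0.25,0.25,0.25,0.25])

```text
time: 1.53
tool_pos: [0.4995, -0.0883, 0.4545]
tcp_rot: [-1.901, -2.501, -0.001]
wrist_force: [0.1, 0.2, 0.0]
width: 0.996
grip_force: 0.0
```

```bash
python3 - <<'E'
from h import *
print(pose()); show('wrist','w2',zmin=.004,amin=200)
E
```

```text
(array([ 0.4995, -0.0883,  0.4545]), np.float64(15.52), array([ 0.   ,  0.001, -1.   ]), 1.53, array([-0.22, -0.09,  1.89,  0.  ,  1.34, -0.5 ]), array([0.1, 0.2, 0. ]), 85.1, 0.0)
[449  54] c [580.  79.] sz [60. 76.] a 9 zmax 0.040 z50 0.035 [ 63. 120. 218.] 5345
[355 159] c [538. -61.] sz [ 90. 131.] a 84 zmax 0.020 z50 0.012 [150. 141. 110.] 4733
[601 174] c [754.  10.] sz [39. 67.] a 10 zmax 0.092 z50 0.064 [104.  94.  74.] 5452
[305 252] c [ 495. -163.] sz [178.  38.] a 11 zmax 0.010 z50 0.007 [240. 233. 218.] 2339
[328 414] c [ 499. -262.] sz [593. 361.] a 33 zmax 0.372 z50 0.347 [17. 18. 18.] 60174
[551 294] c [ 789. -135.] sz [60. 76.] a 1 zmax 0.039 z50 0.035 [ 39. 100. 193.] 3544
```

Call:
drive_tool(claw=[24,24,24,24,24,24,24,24], slide=[[0.3,0.56,0],[0.3,0.56,0],[0.3,0.56,0],[0.3,0.56,0],[0.3,0.56,0],[0.3,0.56,0],[0.3,0.56,0],[0.3,0.56,0]], yaw=[0.239,0.239,0.239,0.239,0.239,0.239,0.239,0.239])

```text
time: 2.25
tool_pos: [0.6498, 0.1921, 0.4537]
tcp_rot: [-0.853, -3.023, -0.001]
wrist_force: [0.7, -0.5, -0.0]
width: 0.283
grip_force: 0.0
```

```bash
python3 - <<'E'
from h import *
print(pose()); c=snap('wrist','w3')
P=cloud(c).reshape(-1,3); x=np.array([.524,.852]); y=np.array([-.852,.524]); u=P[:,:2]@x; v=P[:,:2]@y
k=(P[:,2]>.135)&(P[:,2]<.155)&(u>.52)&(u<.56)&(abs(v+.43)<.09)
print(k.sum(),np.percentile(u[k],[2,50,98]),np.percentile(v[k],[1,99]),np.percentile(P[k][:,2],[5,95]))
l=cv2.fitLine(P[k][:,:2].astype(np.float32),cv2.DIST_HUBER,0,.01,.01).ravel(); print(l)
k=(P[:,2]>.16)&(P[:,2]<.2)&(u>.5)&(u<.7); print(np.histogram(u[k],bins=40,range=(.55,.65)))
E
```

```text
(array([0.6498, 0.1921, 0.4537]), np.float64(58.48), array([-0.   ,  0.001, -1.   ]), 2.25, array([ 0.25,  0.24,  1.54,  0.  ,  1.36, -0.77]), array([ 0.7, -0.5, -0. ]), 24.1, 0.0)
2918 [0.53540312 0.54097534 0.55799354] [-0.48802759 -0.36395471] [0.14300258 0.14760496]
[ 0.844762   -0.5351421   0.63022137  0.24806583]
(array([   0,    0,    0,    0,    0,    0,    0,    0,    0,   64, 1824,
       1387, 1333, 1368, 1338, 1219,  230,    0,    0,    0,    0,    0,
          0,    0,  100, 3594, 1435, 1420, 1435, 1439, 1484, 1447, 1487,
       1480, 1465, 1472, 1517, 1474, 1500, 1479]), array([0.55  , 0.5525, 0.555 , 0.5575, 0.56  , 0.5625, 0.565 , 0.5675,
       0.57  , 0.5725, 0.575 , 0.5775, 0.58  , 0.5825, 0.585 , 0.5875,
       0.59  , 0.5925, 0.595 , 0.5975, 0.6   , 0.6025, 0.605 , 0.6075,
       0.61  , 0.6125, 0.615 , 0.6175, 0.62  , 0.6225, 0.625 , 0.6275,
       0.63  , 0.6325, 0.635 , 0.6375, 0.64  , 0.6425, 0.645 , 0.6475,
       0.65  ]))
```

Call:
drive_tool(claw=[24,24,24,24,24,24], slide=[[-0.006,0.096,0],[-0.006,0.096,-0.08],[-0.006,0.096,-0.16],[-0.006,0.096,-0.18],[-0.006,0.096,-0.18],[-0.006,0.096,-0.18]], yaw=[0,0,0,0,0,0])

```text
time: 2.8
tool_pos: [0.6457, 0.2362, 0.3644]
tcp_rot: [-0.857, -3.021, 0.002]
wrist_force: [0.0, 0.4, 0.6]
width: 0.281
grip_force: 0.0
```

```bash
python3 - <<'E'
from h import *
print(pose()); c=snap('wrist','w4')
E
```

```text
(array([0.6457, 0.2362, 0.3644]), np.float64(58.32), array([-0.002, -0.001, -1.   ]), 2.8, array([ 0.31,  0.31,  1.62, -0.  ,  1.21, -0.7 ]), array([0. , 0.4, 0.6]), 24.0, 0.0)
```

Call:
drive_tool(claw=[24,24,24,24,0,0,0,0], slide=[[0,0,-0.05],[0,0,-0.1],[0.001,0.002,-0.144],[0.001,0.002,-0.144],[0.001,0.002,-0.144],[0.001,0.002,-0.144],[0.001,0.002,-0.144],[0.001,0.002,-0.144]], yaw=[0,0,0,0,0,0,0,0])

```text
time: 3.52
tool_pos: [0.6481, 0.238, 0.2979]
tcp_rot: [0.856, 3.016, 0.007]
wrist_force: [0.5, -0.2, 5.9]
width: 0.113
grip_force: 39.0
```

Call:
drive_tool(claw=[0,0,0,0,0,0,0,0], slide=[[-0.02,-0.033,0.004],[-0.05,-0.082,0.004],[-0.08,-0.13,0.004],[-0.11,-0.179,0.004],[-0.14,-0.228,0.004],[-0.17,-0.276,0.004],[-0.2,-0.325,0.004],[-0.206,-0.335,0.004]], yaw=[0,0,0,0,0,0,0,0])

```text
time: 4.18
tool_pos: [0.5423, 0.0677, 0.2979]
tcp_rot: [0.859, 3.019, -0.0]
wrist_force: [-2.1, 2.9, 3.0]
width: 0.111
grip_force: 41.8
```

Call:
drive_tool(claw=[0,0,0], slide=[[-0.006,-0.01,0],[-0.008,-0.013,0],[-0.008,-0.013,0]], yaw=[0,0,0])

```text
time: 4.43
tool_pos: [0.5411, 0.0658, 0.2979]
tcp_rot: [0.859, 3.015, 0.014]
wrist_force: [3.0, 11.4, 1.1]
width: 0.115
grip_force: 29.0
```

```bash
python3 - <<'E'
from h import *
print(pose()); c=snap('side','s2'); P=cloud(c).reshape(-1,3);x=np.array([.524,.852]); y=np.array([-.852,.524]); u=P[:,:2]@x; v=P[:,:2]@y
k=(P[:,2]>.155)&(P[:,2]<.175)&(u>.3)&(u<.45)&(abs(v+.43)<.2); print(k.sum(),np.percentile(u[k],[2,50,98]))
E
```

```text
(array([0.5411, 0.0658, 0.2979]), np.float64(58.21), array([ 0.009,  0.007, -1.   ]), 4.43, array([ 0.07,  0.11,  1.99,  0.01,  1.03, -0.95]), array([ 3. , 11.4,  1.1]), 9.8, 29.0)
1874 [0.33585603 0.38862775 0.4344819 ]
```

View pics/s2.png

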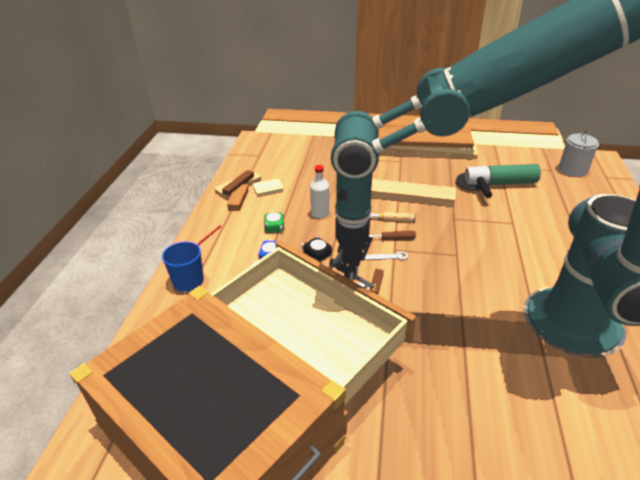

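Call:
drive_tool(claw=[24,24,24,24,24,24,24,24], slide=[[0.003,0.005,0],[0.004,0.006,0],[0.004,0.006,0.06],[0.004,0.006,0.12],[0.004,0.006,0.2],[0.004,0.006,0.28],[0.004,0.006,0.32],[0.004,0.006,0.32]], yaw=[0,0,0,0,0,0,0,0])

```text
time: 5.15
tool_pos: [0.5428, 0.0669, 0.4628]
tcp_rot: [0.853, 3.011, 0.006]
wrist_force: [0.9, 0.1, 1.6]
width: 0.277
grip_force: 0.0
```

```bash
python3 - <<'E'
from h import *
print(pose())
x=np.array([.524,.852]); y=np.array([-.852,.524])
for n in ('wrist','side'):
    c=snap(n,n+'5'); P=cloud(c).reshape(-1,3); u=P[:,:2]@x; v=P[:,:2]@y
    k=(P[:,2]>.155)&(P[:,2]<.175)&(u>.3)&(u<.45)&(abs(v+.43)<.18); print(n,'front top',k.sum(),np.percentile(u[k],[2,50,98]),np.median(P[k,2]))
    k=(P[:,2]>.09)&(P[:,2]<.115)&(u>.38)&(u<.62)&(abs(v+.43)<.22); print('floor',k.sum(),np.percentile(u[k],[1,99]),np.percentile(v[k],[1,99]),np.percentile(P[k,2],[10,50,90]))
    k=(P[:,2]>.135)&(P[:,2]<.15)&(u>.31)&(u<.36)&(abs(v+.43)<.08); print('bar',k.sum(),np.median(u[k]) if k.any() else 0)
E
```

```text
(array([0.5428, 0.0669, 0.4628]), np.float64(58.35), array([ 0.013,  0.   , -1.   ]), 5.15, array([ 0.08, -0.02,  1.81, -0.  ,  1.33, -0.94]), array([0.9, 0.1, 1.6]), 23.7, 0.0)
wrist front top 9452 [0.37993164 0.38899877 0.40101074] 0.16657201782304057
floor 82991 [0.41444572 0.61648341] [-0.60586135 -0.2688334 ] [0.09876653 0.09972233 0.10071058]
bar 2476 0.34531227116857444
side front top 1600 [0.37883603 0.39205276 0.42196951] 0.16562697256964337
floor 9801 [0.39636273 0.56726814] [-0.60604704 -0.24011908] [0.09912325 0.1011864  0.1041724 ]
bar 248 0.3457676981166775
```

Call:
drive_tool(claw=[50,50,50,50,50,50,50,50], slide=[[-0.18,-0.5,-0.06],[-0.18,-0.5,-0.06],[-0.18,-0.5,-0.06],[-0.18,-0.5,-0.06],[-0.18,-0.5,-0.06],[-0.18,-0.5,-0.06],[-0.18,-0.5,-0.06],[-0.18,-0.5,-0.06]], yaw=[0.194,0.194,0.194,0.194,0.194,0.194,0.194,0.194])

```text
time: 5.92
tool_pos: [0.4481, -0.1875, 0.4213]
tcp_rot: [0.081, -3.134, 0.001]
wrist_force: [-0.6, 1.0, -0.5]
width: 0.586
grip_force: 0.0
```

Call:
drive_tool(claw=[50,50,50,50,50,50,50,50], slide=[[0,-0.34,-0.08],[0,-0.34,-0.08],[0,-0.34,-0.08],[0,-0.34,-0.08],[0,-0.34,-0.08],[0,-0.34,-0.08],[0,-0.34,-0.08],[0,-0.34,-0.08]], yaw=[0,0,0,0,0,0,0,0])

```text
time: 6.58
tool_pos: [0.4511, -0.3516, 0.384]
tcp_rot: [0.091, -3.139, -0.003]
wrist_force: [-0.3, 0.2, 0.2]
width: 0.591
grip_force: 0.0
```

```bash
cat >> h.py <<'E'
def go(xy,z,yaw):
    p,w=pose()[:2]; print('need share', ((np.r_[xy,z]-p)/.5).round(3), 'yaw',round(((yaw-w+90)%180-90)/180,4))
E
python3 - <<'E'
from h import *
print(pose()); show('wrist','w6',zmin=.004,amin=300)
cv2.imwrite('pics/w6s.png',cv2.imread('pics/w6.png'))
E
```

```text
(array([ 0.4511, -0.3516,  0.384 ]), np.float64(93.32), array([-0.001,  0.002, -1.   ]), 6.58, array([-0.71,  0.08,  1.85,  0.  ,  1.21, -2.33]), array([-0.3,  0.2,  0.2]), 50.5, 0.0)
[267 321] c [ 555. -257.] sz [682. 339.] a 67 zmax 0.301 z50 0.247 [25. 25. 23.] 89851
[318 232] c [ 493. -352.] sz [212.  24.] a 1 zmax 0.026 z50 0.021 [187. 139.  98.] 4781
[508 256] c [ 494. -164.] sz [180.  38.] a 11 zmax 0.010 z50 0.007 [229. 220. 200.] 3405
[613 295] c [536. -56.] sz [152.  67.] a 15 zmax 0.020 z50 0.012 [164.  140.5  68. ] 4264
```

View pics/w6.png

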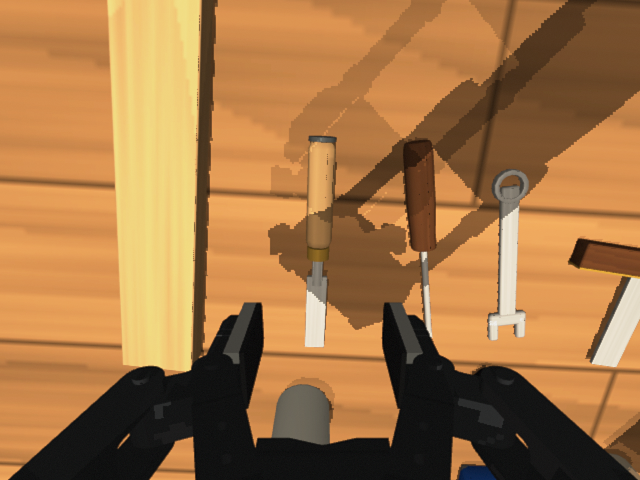

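Call:
drive_tool(claw=[45,45,45,45,45,45,45,45], slide=[[0.003,-0.003,-0.08],[0.003,-0.003,-0.16],[0.003,-0.003,-0.24],[0.003,-0.003,-0.32],[0.003,-0.003,-0.38],[0.003,-0.003,-0.414],[0.003,-0.003,-0.414],[0.003,-0.003,-0.414]], yaw=[-0.011,-0.011,-0.011,-0.011,-0.011,-0.011,-0.011,-0.011])

```text
time: 7.3
tool_pos: [0.4527, -0.3529, 0.1774]
tcp_rot: [0.038, -3.14, -0.002]
wrist_force: [-0.5, 0.7, 0.6]
width: 0.526
grip_force: 0.0
```

Call:
drive_tool(claw=[0,0,0,0,0,0], slide=[[0,0,0],[0,0,0],[0,0,0],[0,0,0],[0,0,0],[0,0,0.01]], yaw=[0,0,0,0,0,0], newtons=60)

```text
time: 7.8
tool_pos: [0.4529, -0.3546, 0.1838]
tcp_rot: [-0.036, 3.14, -0.002]
wrist_force: [-0.3, -0.3, -1.5]
width: 0.266
grip_force: 60.2
```

Call:
drive_tool(claw=[0,0,0,0,0,0,0,0], slide=[[0,0,0.08],[0,0,0.16],[0,0,0.24],[0,0,0.32],[0,0,0.4],[0.01,0.03,0.42],[0.03,0.1,0.42],[0.053,0.16,0.42]], yaw=[0,0,0,0,0,0,0,0])

```text
time: 8.47
tool_pos: [0.4789, -0.2742, 0.3956]
tcp_rot: [-0.031, 3.138, -0.004]
wrist_force: [-0.0, 0.0, -1.7]
width: 0.261
grip_force: 60.2
```

Call:
drive_tool(claw=[0,0,0,0,0,0,0,0], slide=[[0.18,0.54,0],[0.18,0.54,0],[0.18,0.54,0],[0.18,0.54,0],[0.18,0.54,0],[0.18,0.54,0],[0.18,0.54,0],[0.18,0.54,0]], yaw=[-0.182,-0.182,-0.182,-0.182,-0.182,-0.182,-0.182,-0.182])

```text
time: 9.13
tool_pos: [0.5698, 0.0004, 0.3933]
tcp_rot: [0.846, 3.025, 0.005]
wrist_force: [-0.1, 0.7, -0.4]
width: 0.266
grip_force: 60.2
```

Call:
drive_tool(claw=[0,0,0,0,0,0,0,0], slide=[[0.1,0.3,0],[0.1,0.3,0],[0.1,0.3,0],[0.1,0.3,0],[0.1,0.3,0],[0.1,0.3,0],[0.1,0.3,0],[0.1,0.3,0]], yaw=[0,0,0,0,0,0,0,0])

```text
time: 9.8
tool_pos: [0.6187, 0.1443, 0.3926]
tcp_rot: [-0.853, -3.023, 0.001]
wrist_force: [0.1, -0.3, -1.6]
width: 0.263
grip_force: 60.2
```

```bash
python3 - <<'E'
from h import *
print(pose()); go((.6195,.1451),.281,58.4); snap('wrist','w7')
E
```

```text
(array([0.6187, 0.1443, 0.3926]), np.float64(58.48), array([-0.001, -0.001, -1.   ]), 9.8, array([ 0.19,  0.2 ,  1.71, -0.  ,  1.24, -0.83]), array([ 0.1, -0.3, -1.6]), 22.4, 60.2)
need share [ 0.002  0.002 -0.223] yaw -0.0004
```

View pics/w7.png

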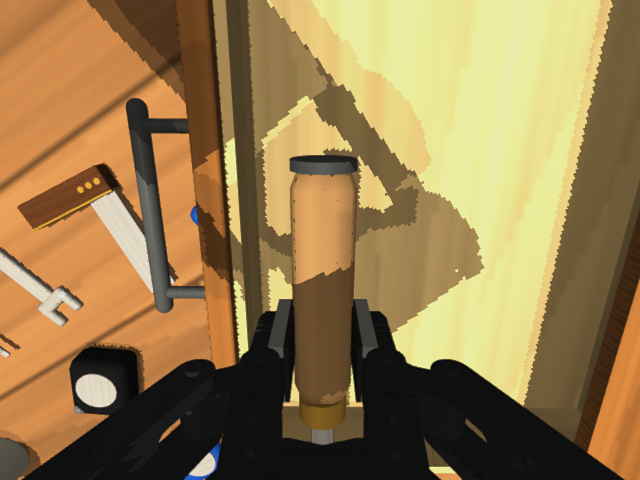

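Call:
drive_tool(claw=[0,0,0,0,42,42,42,42], slide=[[0.002,0.002,-0.08],[0.002,0.002,-0.15],[0.002,0.002,-0.222],[0.002,0.002,-0.224],[0.002,0.002,-0.224],[0.002,0.002,-0.224],[0.002,0.002,-0.224],[0.002,0.002,-0.2]], yaw=[0,0,0,0,0,0,0,0])

```text
time: 10.52
tool_pos: [0.6192, 0.1458, 0.2914]
tcp_rot: [-0.852, -3.021, 0.003]
wrist_force: [-0.3, -0.0, -0.5]
width: 0.491
grip_force: 0.0
```

Call:
drive_tool(claw=[42,42,42,42,42,42,42,42], slide=[[0,0,0.08],[0,0,0.16],[0,0,0.24],[-0.03,-0.07,0.26],[-0.15,-0.4,0.26],[-0.15,-0.4,0.26],[-0.15,-0.4,0.26],[-0.15,-0.4,0.26]], yaw=[0,0,0,0,0.12,0.236,0.236,0.236])

```text
time: 11.18
tool_pos: [0.5496, -0.0397, 0.4249]
tcp_rot: [0.103, 3.138, -0.001]
wrist_force: [0.0, -0.9, -0.8]
width: 0.491
grip_force: 0.0
```

```bash
python3 - <<'E'
from h import *
print(pose()); show('side','s8',zmin=.005,amin=100,box=(.3,.8,-.45,.5));
print('need to screwdriver'); go((.43,-.267),.37,101)
E
```

```text
(array([ 0.5496, -0.0397,  0.4249]), np.float64(86.24), array([ 0.002, -0.001, -1.   ]), 11.18, array([-0.12,  0.02,  1.85, -0.  ,  1.28, -1.62]), array([ 0. , -0.9, -0.8]), 41.9, 0.0)
[404  71] c [446. -25.] sz [127. 299.] a 86 zmax 0.719 z50 0.626 [47. 63. 61.] 11838
[320 193] c [ 685. -350.] sz [48. 65.] a 90 zmax 0.177 z50 0.087 [142. 135. 126.] 824
[280 223] c [ 788. -265.] sz [75. 24.] a 90 zmax 0.044 z50 0.033 [ 84. 167.  85.] 153
[392 235] c [ 478. -256.] sz [208.  52.] a 17 zmax 0.031 z50 0.019 [145.  90.  58.] 362
[293 349] c [589. 152.] sz [696. 422.] a 90 zmax 0.187 z50 0.154 [192. 144.  87.] 31566
[374 256] c [ 492. -164.] sz [178.  39.] a 11 zmax 0.014 z50 0.009 [240.  229.  219.5] 310
need to screwdriver
need share [-0.235 -0.444 -0.109] yaw 0.0802
```

Call:
drive_tool(claw=[46,46,46,46,46,46,46,46], slide=[[-0.235,-0.444,-0.109],[-0.235,-0.444,-0.109],[-0.235,-0.444,-0.109],[-0.235,-0.444,-0.109],[-0.235,-0.444,-0.109],[-0.235,-0.444,-0.109],[-0.235,-0.444,-0.109],[-0.235,-0.444,-0.109]], yaw=[0.08,0.08,0.08,0.08,0.08,0.08,0.08,0.08])

```text
time: 11.9
tool_pos: [0.4316, -0.2623, 0.3685]
tcp_rot: [0.273, -3.129, 0.001]
wrist_force: [0.4, 0.9, 1.1]
width: 0.539
grip_force: 0.0
```

```bash
cat >> h.py <<'E'
def handle(c,lo,hi,zr,box):
    "pixels by RGB range and height in a box -> rect in mm"
    P=cloud(c); C=c['color']
    m=cv2.inRange(C,np.array(lo,np.uint8),np.array(hi,np.uint8))>0
    m&=(P[...,2]>zr[0])&(P[...,2]<zr[1])&(P[...,0]>box[0])&(P[...,0]<box[1])&(P[...,1]>box[2])&(P[...,1]<box[3])
    m=cv2.morphologyEx(m.astype(np.uint8),cv2.MORPH_OPEN,np.ones((3,3)))
    q=P[m>0]; l=cv2.fitLine(q[:,:2].astype(np.float32),cv2.DIST_HUBER,0,.01,.01).ravel(); d=l[:2]*np.sign(l[0])
    t=q[:,:2]@d; n=q[:,:2]@np.array([-d[1],d[0]]); a,b=np.percentile(t,[.3,99.7]); na,nb=np.percentile(n,[1,99])
    f=lambda t: (t*d+(na+nb)/2*np.array([-d[1],d[0]])).round(4)
    print('ang',np.degrees(np.arctan2(d[1],d[0])).round(2),'len',b-a,'wid',nb-na,'ends',f(a),f(b),'mid',f((a+b)/2),'z',np.percentile(q[:,2],[5,50,95]).round(4),len(q)); return f,a,b,d
E
python3 - <<'E'
from h import *
print(pose()); c=show('wrist','w9',zmin=.004,amin=300)
handle(c,(0,0,0),(255,255,255),(.012,.04),(.3,.6,-.32,-.2))
handle(c,(0,0,0),(255,255,255),(.004,.04),(.3,.65,-.32,-.2))
E
```

```text
(array([ 0.4316, -0.2623,  0.3685]), np.float64(99.98), array([-0.001, -0.001, -1.   ]), 11.9, array([-0.6 , -0.03,  2.  , -0.  ,  1.17, -2.34]), array([0.4, 0.9, 1.1]), 46.1, 0.0)
[ 50 174] c [ 458. -494.] sz [ 69. 329.] a 86 zmax 0.034 z50 0.031 [247. 219. 131.] 36421
[322 228] c [ 484. -252.] sz [200.  26.] a 11 zmax 0.027 z50 0.023 [79. 48. 26.] 3711
[340 408] c [ 549. -183.] sz [329. 285.] a 83 zmax 0.286 z50 0.256 [20. 21. 21.] 58921
[609 405] c [580.  70.] sz [59. 61.] a 10 zmax 0.039 z50 0.033 [ 22.  58. 110.] 3862
ang 11.35 len 0.19759232764748358 wid 0.024209289559515124 ends [ 0.3858 -0.2714] [ 0.5795 -0.2326] mid [ 0.4826 -0.252 ] z [0.0143 0.0227 0.0255] 3672
ang 11.34 len 0.1975664160148134 wid 0.02458605525930002 ends [ 0.3857 -0.2714] [ 0.5795 -0.2325] mid [ 0.4826 -0.252 ] z [0.0141 0.0226 0.0255] 3707
```

Call:
drive_tool(claw=[46,46,46,46,46,46,46,46], slide=[[0.016,0.002,-0.08],[0.016,0.002,-0.16],[0.016,0.002,-0.24],[0.016,0.002,-0.32],[0.016,0.002,-0.36],[0.016,0.002,-0.386],[0.016,0.002,-0.386],[0.016,0.002,-0.386]], yaw=[0.007,0.007,0.007,0.007,0.007,0.007,0.007,0.007])

```text
time: 12.62
tool_pos: [0.4425, -0.258, 0.1756]
tcp_rot: [0.318, -3.125, -0.001]
wrist_force: [-0.3, -0.1, 1.3]
width: 0.536
grip_force: 0.0
```

Call:
drive_tool(claw=[0,0,0,0,0,0,0], slide=[[0,0,0],[0,0,0],[0,0,0],[0,0,0],[0,0,0],[0,0,0.04],[0,0,0.12]], yaw=[0,0,0,0,0,0,0])

```text
time: 13.2
tool_pos: [0.4387, -0.2574, 0.2315]
tcp_rot: [0.315, -3.117, -0.01]
wrist_force: [-0.1, 0.5, -1.2]
width: 0.267
grip_force: 58.9
```

```bash
python3 - <<'E'
from h import *
dx,dy=.10,-.025
print(pose()); go((.572+.524*dx-.852*dy,.1156+.852*dx+.524*dy),.281,58.4)
E
```

```text
(array([ 0.4387, -0.2574,  0.2315]), np.float64(101.53), array([-0.009,  0.006, -1.   ]), 13.2, array([-0.58,  0.13,  2.11, -0.  ,  0.91, -2.35]), array([-0.1,  0.5, -1.2]), 22.8, 58.9)
need share [0.414 0.89  0.099] yaw -0.2396
```

Call:
drive_tool(claw=[0,0,0,0,0,0,0,0], slide=[[0,0,0.08],[0,0,0.16],[0,0,0.24],[0,0,0.32],[0.02,0.05,0.34],[0.04,0.1,0.34],[0.074,0.17,0.34],[0.104,0.24,0.34]], yaw=[0,0,0,0,-0.02,-0.05,-0.08,-0.1])

```text
time: 13.87
tool_pos: [0.4933, -0.1383, 0.4065]
tcp_rot: [0.188, 3.134, -0.001]
wrist_force: [1.0, -0.2, -1.8]
width: 0.27
grip_force: 59.1
```

Call:
drive_tool(claw=[0,0,0,0,0,0,0,0], slide=[[0.24,0.52,0],[0.24,0.52,0],[0.24,0.52,0],[0.24,0.52,0],[0.24,0.52,0],[0.24,0.52,0],[0.24,0.52,0],[0.24,0.52,0]], yaw=[-0.14,-0.14,-0.14,-0.14,-0.14,-0.14,-0.14,-0.14])

```text
time: 14.53
tool_pos: [0.6147, 0.1262, 0.4053]
tcp_rot: [0.851, 3.023, 0.006]
wrist_force: [-0.7, -0.4, -1.5]
width: 0.266
grip_force: 59.2
```

Call:
drive_tool(claw=[0,0,0,0,0], slide=[[0.07,0.13,0],[0.07,0.13,0],[0.07,0.13,0],[0.07,0.13,0],[0.07,0.13,0]], yaw=[0,0,0,0,0])

```text
time: 14.95
tool_pos: [0.648, 0.1855, 0.4048]
tcp_rot: [-0.856, -3.022, 0.002]
wrist_force: [-0.1, 1.0, -1.2]
width: 0.265
grip_force: 59.4
```

```bash
python3 - <<'E'
from h import *
dx,dy=.10,-.025
print(pose()); go((.572+.524*dx-.852*dy,.1156+.852*dx+.524*dy),.281,58.4)
E
```

```text
(array([0.648 , 0.1855, 0.4048]), np.float64(58.36), array([-0.001, -0.001, -1.   ]), 14.95, array([ 0.24,  0.26,  1.61, -0.  ,  1.27, -0.78]), array([-0.1,  1. , -1.2]), 22.7, 59.4)
need share [-0.005  0.004 -0.248] yaw 0.0002
```

Call:
drive_tool(claw=[0,0,0,0,40,40,40,40], slide=[[-0.005,0.004,-0.08],[-0.005,0.004,-0.16],[-0.005,0.004,-0.24],[-0.005,0.004,-0.252],[-0.005,0.004,-0.252],[-0.005,0.004,-0.252],[-0.005,0.004,-0.252],[-0.005,0.004,-0.22]], yaw=[0,0,0,0,0,0,0,0])

```text
time: 15.62
tool_pos: [0.6447, 0.1869, 0.2932]
tcp_rot: [-0.857, -3.018, 0.004]
wrist_force: [0.9, -0.0, -0.2]
width: 0.469
grip_force: 0.0
```

Call:
drive_tool(claw=[40,40,40,40,40,40,40,40], slide=[[0,0,0.08],[0,0,0.16],[0,0,0.22],[-0.03,-0.07,0.22],[-0.15,-0.35,0.22],[-0.15,-0.35,0.22],[-0.15,-0.35,0.22],[-0.15,-0.35,0.22]], yaw=[0,0,0,0,0.04,0.08,0.12,0.16])

```text
time: 16.28
tool_pos: [0.5692, 0.0102, 0.407]
tcp_rot: [0.08, 3.138, -0.002]
wrist_force: [0.7, -0.2, -0.4]
width: 0.467
grip_force: 0.0
```

```bash
python3 - <<'E'
from h import *
print(pose()); go((.50,-.163),.37,101)
E
```

```text
(array([0.5692, 0.0102, 0.407 ]), np.float64(87.07), array([ 0.002, -0.001, -1.   ]), 16.28, array([-0.03,  0.06,  1.83, -0.  ,  1.24, -1.54]), array([ 0.7, -0.2, -0.4]), 39.9, 0.0)
need share [-0.138 -0.346 -0.074] yaw 0.0774
```

Call:
drive_tool(claw=[40,40,40,40,40,40,40,40], slide=[[-0.138,-0.346,-0.074],[-0.138,-0.346,-0.074],[-0.138,-0.346,-0.074],[-0.138,-0.346,-0.074],[-0.138,-0.346,-0.074],[-0.138,-0.346,-0.074],[-0.138,-0.346,-0.074],[-0.138,-0.346,-0.074]], yaw=[0.077,0.077,0.077,0.077,0.077,0.077,0.077,0.077])

```text
time: 16.95
tool_pos: [0.502, -0.1601, 0.3694]
tcp_rot: [-0.289, 3.126, -0.001]
wrist_force: [-0.1, -0.5, 0.8]
width: 0.468
grip_force: 0.0
```

```bash
python3 - <<'E'
from h import *
print(pose()); c=show('wrist','w10',zmin=.004,amin=300)
f,a,b,d=handle(c,(0,0,0),(255,255,255),(.0035,.03),(.38,.65,-.24,-.11)); go(f((a+b)/2),.175,np.degrees(np.arctan2(d[1],d[0]))+90)
E
```

```text
(array([ 0.502 , -0.1601,  0.3694]), np.float64(100.58), array([ 0.002, -0.   , -1.   ]), 16.95, array([-0.36,  0.01,  1.96,  0.  ,  1.17, -2.11]), array([-0.1, -0.5,  0.8]), 39.9, 0.0)
[319 194] c [ 495. -165.] sz [179.  37.] a 11 zmax 0.010 z50 0.007 [163. 153. 138.] 4145
[310 401] c [ 651. -199.] sz [309. 623.] a 14 zmax 0.287 z50 0.251 [22. 23. 22.] 76645
[547 333] c [578.  78.] sz [59. 77.] a 10 zmax 0.039 z50 0.035 [ 31.  75. 121.] 5344
ang 9.33 len 0.2456355578666245 wid 0.054201048609700875 ends [ 0.4083 -0.1863] [ 0.6507 -0.1465] mid [ 0.5295 -0.1664] z [0.0053 0.0069 0.0244] 4936
need share [ 0.054 -0.014 -0.389] yaw -0.0073
```

View pics/w10.png

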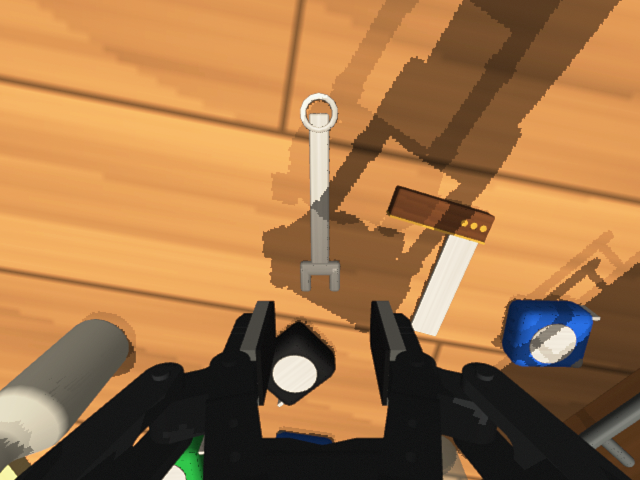

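Call:
drive_tool(claw=[40,40,40,40,40,40,40,40], slide=[[-0.014,-0.012,-0.08],[-0.014,-0.012,-0.16],[-0.014,-0.012,-0.24],[-0.014,-0.012,-0.32],[-0.014,-0.012,-0.36],[-0.014,-0.012,-0.388],[-0.014,-0.012,-0.388],[-0.014,-0.012,-0.388]], yaw=[0.002,0.002,0.002,0.002,0.002,0.002,0.002,0.002])

```text
time: 17.67
tool_pos: [0.4959, -0.1647, 0.1742]
tcp_rot: [-0.305, 3.127, 0.0]
wrist_force: [0.8, -0.6, 1.1]
width: 0.471
grip_force: 0.0
```

Call:
drive_tool(claw=[0,0,0,0,0,0], slide=[[0,0,0],[0,0,0],[0,0,0],[0,0,0],[0,0,0],[0,0,0]], yaw=[0,0,0,0,0,0])

```text
time: 18.17
tool_pos: [0.4956, -0.1658, 0.175]
tcp_rot: [-0.3, 3.125, 0.0]
wrist_force: [1.6, 4.8, 5.2]
width: 0.171
grip_force: 59.2
```

Call:
drive_tool(claw=[0,0,0,0,0,0,0,0], slide=[[0,0,0.08],[0,0,0.16],[0,0,0.24],[0,0,0.32],[0,0,0.4],[0.02,0.04,0.44],[0.05,0.08,0.45],[0.09,0.144,0.45]], yaw=[0,0,0,0,0,0,-0.03,-0.06])

```text
time: 18.83
tool_pos: [0.5401, -0.0955, 0.4022]
tcp_rot: [0.006, 3.137, -0.006]
wrist_force: [0.6, -0.7, -0.8]
width: 0.173
grip_force: 59.2
```

Call:
drive_tool(claw=[0,0,0,0,0,0,0,0], slide=[[0.32,0.52,0],[0.32,0.52,0],[0.32,0.52,0],[0.32,0.52,0],[0.32,0.52,0],[0.32,0.52,0],[0.32,0.52,0],[0.32,0.52,0]], yaw=[-0.177,-0.177,-0.177,-0.177,-0.177,-0.177,-0.177,-0.177])

```text
time: 19.5
tool_pos: [0.7012, 0.1698, 0.3972]
tcp_rot: [-0.853, -3.022, -0.001]
wrist_force: [-0.7, -0.6, -1.4]
width: 0.171
grip_force: 59.3
```

Call:
drive_tool(claw=[0,0,0,0,0], slide=[[0.045,0.066,0],[0.045,0.066,0],[0.045,0.066,0],[0.045,0.066,0],[0.045,0.066,0]], yaw=[0,0,0,0,0])

```text
time: 19.92
tool_pos: [0.7219, 0.1978, 0.3984]
tcp_rot: [-0.858, -3.021, 0.002]
wrist_force: [0.3, -0.3, -1.6]
width: 0.171
grip_force: 59.4
```

```bash
python3 - <<'E'
from h import *
print(pose()); go((.723,.1989),.279,58.4); snap('wrist','w11')
E
```

```text
(array([0.7219, 0.1978, 0.3984]), np.float64(58.3), array([-0.002, -0.001, -1.   ]), 19.92, array([ 0.23,  0.41,  1.43, -0.  ,  1.31, -0.78]), array([ 0.3, -0.3, -1.6]), 14.6, 59.4)
need share [ 0.002  0.002 -0.239] yaw 0.0006
```

View pics/w11.png

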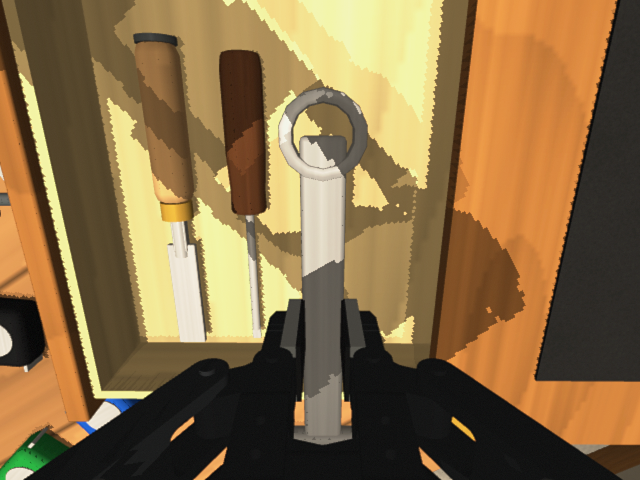

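Call:
drive_tool(claw=[0,0,0,0,32,32,32,32], slide=[[-0.006,0.006,-0.08],[-0.006,0.006,-0.16],[-0.006,0.006,-0.22],[-0.006,0.006,-0.24],[-0.006,0.006,-0.24],[-0.006,0.006,-0.24],[-0.006,0.006,-0.24],[-0.006,0.006,-0.2]], yaw=[0,0,0,0,0,0,0,0])

```text
time: 20.63
tool_pos: [0.7183, 0.2011, 0.2966]
tcp_rot: [-0.857, -3.018, 0.004]
wrist_force: [-1.7, 0.4, -0.8]
width: 0.382
grip_force: 0.0
```

Call:
drive_tool(claw=[80,80,80,80,80,80,80,80], slide=[[0,0,0.08],[0,0,0.16],[0,0,0.22],[-0.02,-0.07,0.22],[-0.08,-0.4,0.22],[-0.08,-0.4,0.22],[-0.08,-0.4,0.22],[-0.08,-0.4,0.22]], yaw=[0,0,0,0,-0.03,-0.03,-0.03,-0.03])

```text
time: 21.3
tool_pos: [0.6791, 0.0012, 0.4119]
tcp_rot: [0.996, 2.975, 0.001]
wrist_force: [0.4, -0.2, 0.4]
width: 0.938
grip_force: 0.0
```

```bash
python3 - <<'E'
from h import *
print(pose()); go((.656,-.16),.38,53)
E
```

```text
(array([0.6791, 0.0012, 0.4119]), np.float64(52.97), array([ 0.004, -0.   , -1.   ]), 21.3, array([-0.03,  0.27,  1.59, -0.  ,  1.28, -0.96]), array([ 0.4, -0.2,  0.4]), 80.1, 0.0)
need share [-0.046 -0.322 -0.064] yaw 0.0002
```

Call:
drive_tool(claw=[80,80,80,80,80,80], slide=[[-0.046,-0.322,-0.06],[-0.046,-0.322,-0.06],[-0.046,-0.322,-0.06],[-0.046,-0.322,-0.06],[-0.046,-0.322,-0.06],[-0.046,-0.322,-0.06]], yaw=[0,0,0,0,0,0])

```text
time: 21.8
tool_pos: [0.656, -0.161, 0.3806]
tcp_rot: [1.005, 2.975, -0.0]
wrist_force: [0.1, 1.0, -0.3]
width: 0.937
grip_force: 0.0
```

```bash
python3 - <<'E'
from h import *
print(pose()); c=show('wrist','w12',zmin=.005,amin=300)
P=cloud(c); m=(c['color'].max(2)<90)|True
m=(P[...,2]>.026)&(P[...,2]<.05)&(abs(P[...,0]-.655)<.07)&(abs(P[...,1]+.16)<.07)
q=P[m]; print(m.sum(),cv2.minAreaRect((q[:,:2]*1000).astype(np.float32)))
E
```

```text
(array([ 0.656 , -0.161 ,  0.3806]), np.float64(52.67), array([ 0.002, -0.001, -1.   ]), 21.8, array([-0.28,  0.28,  1.63, -0.  ,  1.23, -1.2 ]), array([ 0.1,  1. , -0.3]), 80.0, 0.0)
[383  36] c [571. -35.] sz [29. 70.] a 84 zmax 0.013 z50 0.011 [152. 143. 130.] 3095
[595 145] c [714.  21.] sz [ 52. 168.] a 73 zmax 0.153 z50 0.103 [75. 48. 23.] 19440
[326 213] c [ 663. -162.] sz [60. 76.] a 52 zmax 0.039 z50 0.035 [33. 30. 26.] 5225
[324 415] c [ 695. -208.] sz [312. 161.] a 57 zmax 0.298 z50 0.274 [17. 18. 18.] 55409
[ 24 351] c [ 573. -503.] sz [72. 98.] a 86 zmax 0.034 z50 0.030 [242. 196. 116.] 4494
[620 371] c [963. -19.] sz [32. 82.] a 33 zmax 0.081 z50 0.037 [11. 30. 59.] 3453
[331 385] c [ 811. -264.] sz [58. 75.] a 14 zmax 0.039 z50 0.034 [ 47. 167.  67.] 4054
5027 ((663.2332763671875, -161.74588012695312), (59.976131439208984, 75.90918731689453), 52.366973876953125)
```

View pics/w12.png

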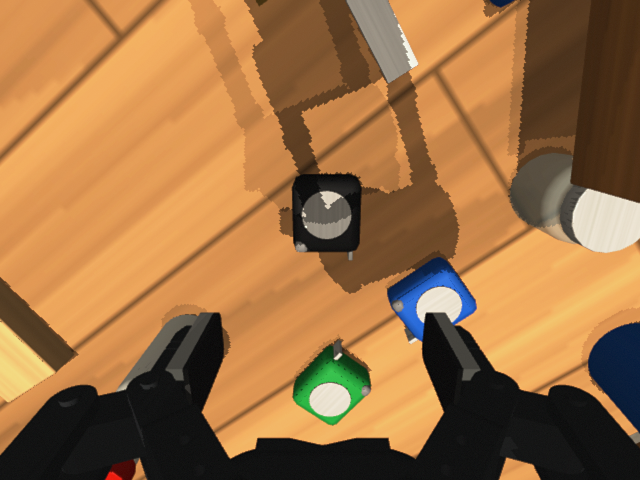

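Call:
drive_tool(claw=[80,80,80,80,80,80,80,80], slide=[[0.008,0.003,-0.08],[0.008,0.003,-0.16],[0.008,0.003,-0.24],[0.008,0.003,-0.32],[0.008,0.003,-0.38],[0.008,0.003,-0.416],[0.008,0.003,-0.416],[0.008,0.003,-0.416]], yaw=[-0.001,-0.001,-0.001,-0.001,-0.001,-0.001,-0.001,-0.001])

```text
time: 22.52
tool_pos: [0.6608, -0.155, 0.171]
tcp_rot: [-1.0, -2.977, -0.0]
wrist_force: [0.2, -0.3, 0.3]
width: 0.936
grip_force: 0.0
```

Call:
drive_tool(claw=[0,0,0,0,0,0], slide=[[0,0,0],[0,0,0],[0,0,0],[0,0,0],[0,0,0],[0,0,0]], yaw=[0,0,0,0,0,0])

```text
time: 23.02
tool_pos: [0.6624, -0.1568, 0.175]
tcp_rot: [1.001, 2.971, 0.001]
wrist_force: [-0.9, 0.8, 6.7]
width: 0.693
grip_force: 67.4
```

Call:
drive_tool(claw=[0,0,0,0,0,0], slide=[[0,0,0.06],[0,0,0.14],[0,0,0.22],[0,0,0.3],[0,0,0.38],[0,0,0.46]], yaw=[0,0,0,0,0,0])

```text
time: 23.52
tool_pos: [0.66, -0.1563, 0.4038]
tcp_rot: [1.003, 2.976, 0.001]
wrist_force: [0.7, 0.1, -2.9]
width: 0.693
grip_force: 66.4
```

```bash
python3 - <<'E'
from h import *
dx,dy=.062,.115
print(pose()); go((.572+.524*dx-.852*dy,.1156+.852*dx+.524*dy),.276,58.4)
E
```

```text
(array([ 0.66  , -0.1563,  0.4038]), np.float64(52.75), array([ 0.001,  0.   , -1.   ]), 23.52, array([-0.27,  0.27,  1.6 ,  0.  ,  1.27, -1.19]), array([ 0.7,  0.1, -2.9]), 59.2, 66.4)
need share [-0.307  0.77  -0.256] yaw 0.0314
```

Call:
drive_tool(claw=[0,0,0,0,0,0,0,0], slide=[[-0.2,0.5,0],[-0.2,0.5,0],[-0.2,0.5,0],[-0.2,0.5,0],[-0.2,0.5,0],[-0.2,0.5,0],[-0.2,0.5,0],[-0.2,0.5,0]], yaw=[0.031,0.031,0.031,0.031,0.031,0.031,0.031,0.031])

```text
time: 24.18
tool_pos: [0.5584, 0.0972, 0.4018]
tcp_rot: [-0.85, -3.024, -0.003]
wrist_force: [-0.3, -0.1, -2.3]
width: 0.693
grip_force: 66.5
```

Call:
drive_tool(claw=[0,0,0,0,0,0], slide=[[-0.107,0.27,0],[-0.107,0.27,0],[-0.107,0.27,0],[-0.107,0.27,0],[-0.107,0.27,0],[-0.107,0.27,0]], yaw=[0,0,0,0,0,0])

```text
time: 24.68
tool_pos: [0.5067, 0.229, 0.4016]
tcp_rot: [0.853, 3.023, 0.0]
wrist_force: [0.3, 0.1, -2.0]
width: 0.694
grip_force: 66.5
```

```bash
python3 - <<'E'
from h import *
dx,dy=.062,.115
print(pose()); go((.572+.524*dx-.852*dy,.1156+.852*dx+.524*dy),.28,58.4)
c=snap('wrist','w13')
E
```

```text
(array([0.5067, 0.229 , 0.4016]), np.float64(58.47), array([ 0.001, -0.   , -1.   ]), 24.68, array([ 0.38,  0.04,  1.86, -0.  ,  1.24, -0.64]), array([ 0.3,  0.1, -2. ]), 59.3, 66.5)
need share [-0.    -0.001 -0.243] yaw -0.0004
```

View pics/w13.png

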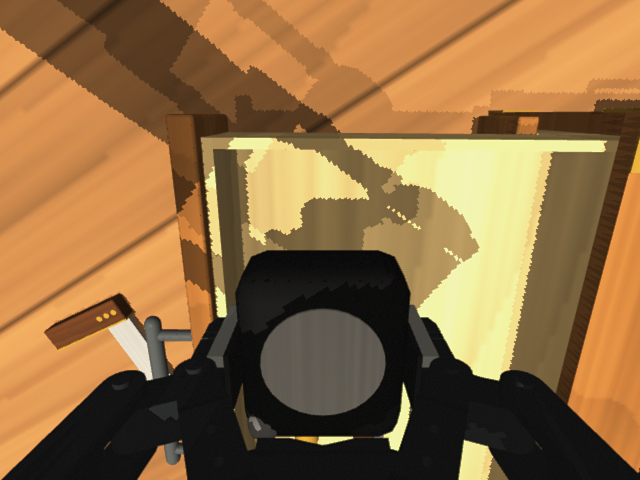

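Call:
drive_tool(claw=[0,0,0,0,68,68,68,68], slide=[[0,0,-0.08],[0,0,-0.16],[0,0,-0.22],[0,0,-0.24],[0,0,-0.24],[0,0,-0.24],[0,0,-0.24],[0,0,-0.2]], yaw=[0,0,0,0,0,0,0,0])

```text
time: 25.4
tool_pos: [0.506, 0.2271, 0.2987]
tcp_rot: [-0.857, -3.017, 0.006]
wrist_force: [-1.0, -1.2, -0.4]
width: 0.793
grip_force: 0.0
```

Call:
drive_tool(claw=[68,68,68,45,45,45,45,45], slide=[[0,0,0.08],[0,0,0.16],[0,0,0.22],[0.02,-0.1,0.22],[0.07,-0.45,0.22],[0.07,-0.45,0.22],[0.07,-0.45,0.22],[0.07,-0.45,0.22]], yaw=[0,0,0,-0.04,-0.3,-0.3,-0.3,-0.3])

```text
time: 26.07
tool_pos: [0.5392, 0.0205, 0.4131]
tcp_rot: [1.751, 2.605, 0.002]
wrist_force: [0.5, -0.1, -0.1]
width: 0.526
grip_force: 0.0
```

```bash
python3 - <<'E'
from h import *
print(pose()); go((.53,-.075),.37,-6)
E
```

```text
(array([0.5392, 0.0205, 0.4131]), np.float64(22.19), array([ 0.003, -0.   , -1.   ]), 26.07, array([-0.01,  0.  ,  1.88, -0.  ,  1.25, -0.4 ]), array([ 0.5, -0.1, -0.1]), 44.9, 0.0)
need share [-0.018 -0.191 -0.086] yaw -0.1566
```

Call:
drive_tool(claw=[50,50,50,50,50,50], slide=[[-0.06,-0.19,-0.086],[-0.06,-0.19,-0.086],[-0.06,-0.19,-0.086],[-0.06,-0.19,-0.086],[-0.06,-0.19,-0.086],[-0.06,-0.19,-0.086]], yaw=[-0.156,-0.156,-0.156,-0.156,-0.156,-0.156])

```text
time: 26.57
tool_pos: [0.5094, -0.073, 0.3694]
tcp_rot: [2.323, 2.112, 0.002]
wrist_force: [1.1, -0.1, -0.1]
width: 0.586
grip_force: 0.0
```

```bash
python3 - <<'E'
from h import *
print(pose()); c=show('wrist','w14',zmin=.004,amin=300)
print('stock'); f,a,b,d=handle(c,(0,0,0),(255,255,255),(.0145,.03),(.4,.6,-.16,.03)); g=f((a+b)/2)-0*d
g=f((a+b)/2)-.015*d*np.sign(d[1]); print(g,d); go(g,.174,np.degrees(np.arctan2(d[1],d[0]))-90)
E
```

```text
(array([ 0.5094, -0.073 ,  0.3694]), np.float64(-5.45), array([ 0.002, -0.   , -1.   ]), 26.57, array([-0.19, -0.02,  1.98,  0.  ,  1.17, -0.1 ]), array([ 1.1, -0.1, -0.1]), 50.1, 0.0)
[416  29] c [572.  55.] sz [41. 75.] a 59 zmax 0.149 z50 0.037 [ 89. 104. 119.] 7049
[597  47] c [698.  29.] sz [ 34. 167.] a 64 zmax 0.160 z50 0.110 [77. 49. 24.] 8655
[336 176] c [538. -61.] sz [ 90. 131.] a 84 zmax 0.020 z50 0.011 [164. 155. 139.] 7323
[619 249] c [ 771. -129.] sz [68. 29.] a 84 zmax 0.039 z50 0.029 [ 23.  58. 112.] 3132
[323 421] c [ 591. -184.] sz [106. 378.] a 35 zmax 0.287 z50 0.264 [19. 20. 20.] 49509
[622 373] c [ 793. -268.] sz [74. 37.] a 82 zmax 0.038 z50 0.028 [31. 94. 45.] 2537
stock
ang 83.86 len 0.08878996842083133 wid 0.025482372467965753 ends [ 0.4813 -0.0991] [ 0.4908 -0.0108] mid [ 0.486 -0.055] z [0.0161 0.0174 0.0187] 3108
[ 0.48439477 -0.06991386] [0.10701516 0.9942574 ]
need share [-0.05   0.005 -0.391] yaw -0.0042
```

View pics/w14.png

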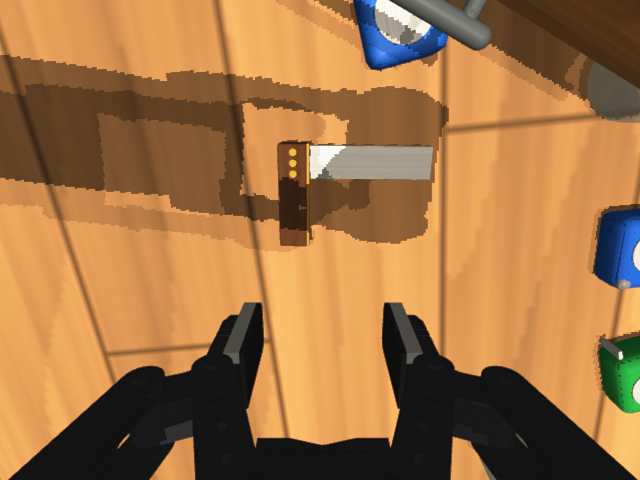

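Call:
drive_tool(claw=[50,50,50,50,50,50,50,50], slide=[[-0.05,0.003,-0.06],[-0.05,0.003,-0.14],[-0.05,0.003,-0.22],[-0.05,0.003,-0.3],[-0.05,0.003,-0.36],[-0.05,0.003,-0.388],[-0.05,0.003,-0.388],[-0.05,0.003,-0.388]], yaw=[-0.004,-0.004,-0.004,-0.004,-0.004,-0.004,-0.004,-0.004])

```text
time: 27.28
tool_pos: [0.485, -0.07, 0.1742]
tcp_rot: [-2.335, -2.101, -0.0]
wrist_force: [0.9, 0.8, -0.2]
width: 0.585
grip_force: 0.0
```

Call:
drive_tool(claw=[0,0,0,0,0,0], slide=[[0,0,0],[0,0,0],[0,0,0],[0,0,0],[0,0,0],[0,0,0]], yaw=[0,0,0,0,0,0])

```text
time: 27.78
tool_pos: [0.4852, -0.0707, 0.1755]
tcp_rot: [2.338, 2.096, 0.003]
wrist_force: [1.1, 3.1, 6.8]
width: 0.286
grip_force: 61.8
```

Call:
drive_tool(claw=[0,0,0,0,0,0,0], slide=[[0,0,0.06],[0,0,0.14],[0,0,0.22],[0,0,0.3],[0,0,0.38],[0,0,0.46],[0,0,0.46]], yaw=[0,0,0,0,0,0,0])

```text
time: 28.37
tool_pos: [0.4864, -0.0713, 0.4137]
tcp_rot: [2.33, 2.088, 0.014]
wrist_force: [2.1, -0.8, 0.3]
width: 0.289
grip_force: 60.9
```

```bash
python3 - <<'E'
from h import *
dx,dy=.14,.13
print(pose()); go((.572+.524*dx-.852*dy,.1156+.852*dx+.524*dy),.28,-31.6)
E
```

```text
(array([ 0.4864, -0.0713,  0.4137]), np.float64(-6.26), array([ 0.015, -0.003, -1.   ]), 28.37, array([-0.2 , -0.1 ,  1.98, -0.  ,  1.25, -0.09]), array([ 2.1, -0.8,  0.3]), 24.7, 60.9)
need share [ 0.096  0.749 -0.267] yaw -0.1408
```

Call:
drive_tool(claw=[0,0,0,0,0,0,0,0], slide=[[0.07,0.55,0],[0.07,0.55,0],[0.07,0.55,0],[0.07,0.55,0],[0.07,0.55,0],[0.07,0.55,0],[0.07,0.55,0],[0.07,0.55,0]], yaw=[-0.14,-0.14,-0.14,-0.14,-0.14,-0.14,-0.14,-0.14])

```text
time: 29.03
tool_pos: [0.519, 0.2097, 0.4034]
tcp_rot: [-2.734, -1.541, -0.002]
wrist_force: [0.6, 0.3, -1.8]
width: 0.286
grip_force: 60.8
```

Call:
drive_tool(claw=[0,0,0,0,0,0], slide=[[0.026,0.199,0],[0.026,0.199,0],[0.026,0.199,0],[0.026,0.199,0],[0.026,0.199,0],[0.026,0.199,0]], yaw=[0,0,0,0,0,0])

```text
time: 29.53
tool_pos: [0.532, 0.3028, 0.4033]
tcp_rot: [2.74, 1.536, -0.003]
wrist_force: [0.2, -0.0, -1.6]
width: 0.286
grip_force: 60.8
```

```bash
python3 - <<'E'
from h import *
dx,dy=.14,.13
print(pose()); go((.572+.524*dx-.852*dy,.1156+.852*dx+.524*dy),.28,-31.6)
c=snap('wrist','w15')
E
```

```text
(array([0.532 , 0.3028, 0.4033]), np.float64(-31.46), array([-0.002, -0.002, -1.   ]), 29.53, array([ 0.48,  0.15,  1.75, -0.  ,  1.25,  1.03]), array([ 0.2, -0. , -1.6]), 24.4, 60.8)
need share [ 0.005  0.    -0.247] yaw -0.0008
```

View pics/w15.png

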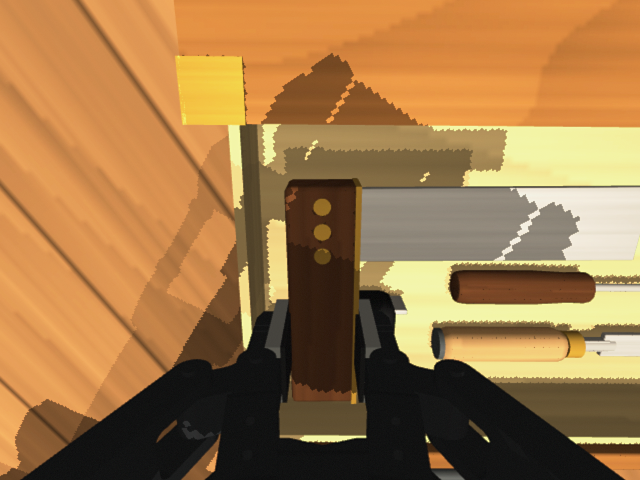

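Call:
drive_tool(claw=[0,0,0,0,38,38,38,38], slide=[[0.004,0,-0.08],[0.004,0,-0.16],[0.004,0,-0.22],[0.004,0,-0.243],[0.004,0,-0.243],[0.004,0,-0.243],[0.004,0,-0.243],[0.004,0,-0.2]], yaw=[0,0,0,0,0,0,0,0])

```text
time: 30.25
tool_pos: [0.5331, 0.3023, 0.3016]
tcp_rot: [-2.741, -1.534, 0.01]
wrist_force: [-0.7, 0.0, -0.9]
width: 0.445
grip_force: 0.0
```

Call:
drive_tool(claw=[38,38,38,38,38,24,24,24], slide=[[0,0,0.08],[0,0,0.16],[0,0,0.24],[0,-0.04,0.28],[-0.01,-0.12,0.32],[-0.02,-0.2,0.32],[-0.02,-0.3,0.32],[-0.02,-0.38,0.32]], yaw=[0,0,0,0.04,0.08,0.12,0.16,0.2])

```text
time: 30.92
tool_pos: [0.5236, 0.1278, 0.4673]
tcp_rot: [2.152, 2.285, 0.006]
wrist_force: [0.8, -0.8, -0.2]
width: 0.283
grip_force: 0.0
```

Call:
drive_tool(claw=[24,24,24,24,24,24,24,24], slide=[[0.05,-0.1,0],[0.05,-0.1,0],[0.05,-0.1,0],[0.05,-0.1,0],[0.05,-0.1,0],[0.05,-0.1,0],[0.05,-0.1,0],[0.05,-0.1,0]], yaw=[0.3,0.3,0.3,0.3,0.3,0.3,0.3,0.3])

```text
time: 31.58
tool_pos: [0.5491, 0.0791, 0.4662]
tcp_rot: [0.883, 3.013, 0.002]
wrist_force: [-0.6, -0.6, 0.3]
width: 0.279
grip_force: 0.0
```

```bash
python3 - <<'E'
from h import *
print(pose()); x=np.array([.524,.852]); y=np.array([-.852,.524]); F=np.array([.572,.1156])
c=snap('wrist','w16'); P=cloud(c).reshape(-1,3); u=P[:,:2]@x; v=P[:,:2]@y
k=(P[:,2]>.135)&(P[:,2]<.15)&(u>.31)&(u<.36)&(abs(v+.43)<.08); print('bar',k.sum(),np.median(u[k]),np.percentile(v[k],[1,99]))
k=(P[:,2]<.25)&(abs(v+.4265)<.175)&(u>.40)&(u<.66)&(P[:,2]>.104); print('max z in drawer',np.percentile(P[k,2],[50,99,99.9]))
k=(P[:,2]<.165)&(abs(v+.4265)<.175)&(u>.405)&(u<.66)&(P[:,2]>.104); print(np.percentile(P[k,2],[50,99,100]))
go(.341*x-.4265*y,.365,58.4)
E
```

```text
(array([0.5491, 0.0791, 0.4662]), np.float64(57.35), array([ 0.002,  0.001, -1.   ]), 31.58, array([ 0.1 ,  0.  ,  1.79,  0.  ,  1.35, -0.9 ]), array([-0.6, -0.6,  0.3]), 23.8, 0.0)
bar 2442 0.34298565689705984 [-0.48665709 -0.36212977]
max z in drawer [0.11835782 0.17913454 0.18102766]
[0.11808569 0.13754943 0.13930976]
need share [-0.014 -0.024 -0.202] yaw 0.0053
```

View pics/w16.png

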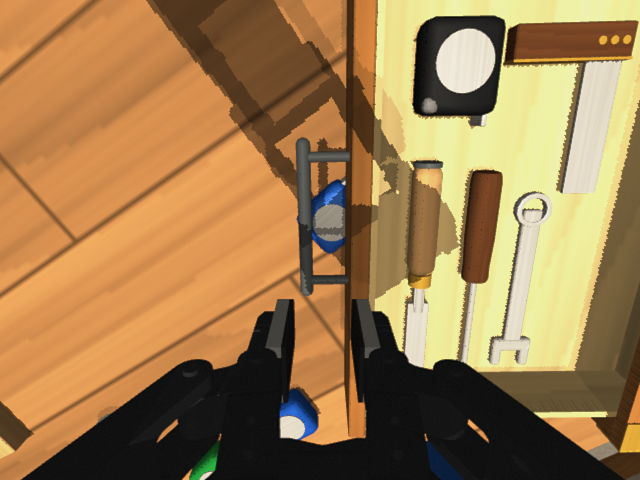

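Call:
drive_tool(claw=[24,24,24,24,24,24], slide=[[-0.012,-0.023,0],[-0.012,-0.023,-0.08],[-0.012,-0.023,-0.16],[-0.012,-0.023,-0.19],[-0.012,-0.023,-0.19],[-0.012,-0.023,-0.19]], yaw=[0.005,0.005,0.005,0.005,0.005,0.005])

```text
time: 32.13
tool_pos: [0.5432, 0.0678, 0.3695]
tcp_rot: [-0.869, -3.018, 0.0]
wrist_force: [1.2, -0.8, 0.8]
width: 0.28
grip_force: 0.0
```

```bash
python3 - <<'E'
from h import *
print(pose()); x=np.array([.524,.852]); print(pose()[0][:2]@x, pose()[0][:2]@np.array([-.852,.524]))
E
```

```text
(array([0.5432, 0.0678, 0.3695]), np.float64(57.86), array([-0.001,  0.   , -1.   ]), 32.13, array([ 0.08,  0.05,  1.92,  0.  ,  1.18, -0.93]), array([ 1.2, -0.8,  0.8]), 23.9, 0.0)
0.3424024 -0.4272792
```

Call:
drive_tool(claw=[24,24,24,24,0,0,0,0], slide=[[0,0,-0.05],[0,0,-0.1],[0,0,-0.144],[0,0,-0.144],[0,0,-0.144],[0,0,-0.144],[0,0,-0.144],[0,0,-0.144]], yaw=[0.002,0.002,0.002,0.002,0.002,0.002,0.002,0.002])

```text
time: 32.8
tool_pos: [0.5451, 0.068, 0.3006]
tcp_rot: [0.857, 3.016, 0.003]
wrist_force: [-0.2, -0.1, 6.8]
width: 0.103
grip_force: 58.8
```

Call:
drive_tool(claw=[0,0,0,0,0,0,0,0], slide=[[0.01,0.016,0.002],[0.04,0.065,0.004],[0.07,0.114,0.004],[0.1,0.163,0.004],[0.13,0.211,0.004],[0.16,0.26,0.004],[0.19,0.309,0.004],[0.2,0.325,0.004]], yaw=[0,0,0,0,0,0,0,0])

```text
time: 33.47
tool_pos: [0.6472, 0.2327, 0.3007]
tcp_rot: [0.854, 3.014, 0.006]
wrist_force: [8.1, -5.0, -0.7]
width: 0.104
grip_force: 61.2
```

Call:
drive_tool(claw=[0,0,0,0,0], slide=[[0.01,0.016,0],[0.02,0.033,0],[0.026,0.042,0],[0.034,0.055,0],[0.036,0.058,0]], yaw=[0,0,0,0,0])

```text
time: 33.88
tool_pos: [0.6621, 0.2557, 0.3006]
tcp_rot: [0.856, 3.021, -0.017]
wrist_force: [-5.3, -19.9, 8.5]
width: 0.102
grip_force: 62.8
```

```bash
python3 - <<'E'
from h import *
print(pose()); x=np.array([.524,.852]); print(pose()[0][:2]@x, pose()[0][:2]@np.array([-.852,.524]))
E
```

```text
(array([0.6621, 0.2557, 0.3006]), np.float64(58.35), array([-0.002, -0.011, -1.   ]), 33.88, array([ 0.34,  0.4 ,  1.62, -0.01,  1.13, -0.68]), array([ -5.3, -19.9,   8.5]), 8.7, 62.8)
0.5647968 -0.43012239999999996
```

Call:
drive_tool(claw=[0,24,24,24,24,24,24,24], slide=[[-0.006,-0.01,0],[-0.008,-0.013,0],[-0.008,-0.013,0],[-0.008,-0.013,0],[-0.008,-0.013,0.08],[-0.008,-0.013,0.16],[-0.008,-0.013,0.24],[-0.008,-0.013,0.3]], yaw=[0,0,0,0,0,0,0,0])

```text
time: 34.55
tool_pos: [0.6574, 0.2537, 0.4537]
tcp_rot: [0.856, 3.02, 0.004]
wrist_force: [1.4, 1.2, 0.3]
width: 0.282
grip_force: 0.0
```

Call:
drive_tool(claw=[24,24,24,24,24,24,24,24], slide=[[0,-0.6,0.05],[0,-0.6,0.05],[0,-0.6,0.05],[0,-0.6,0.05],[0,-0.6,0.05],[0,-0.6,0.05],[0,-0.6,0.05],[0,-0.6,0.05]], yaw=[0,0,0,0,0,0,0,0])

```text
time: 35.22
tool_pos: [0.6572, -0.0521, 0.4756]
tcp_rot: [0.863, 3.018, -0.004]
wrist_force: [0.2, 0.0, -0.0]
width: 0.281
grip_force: 0.0
```

```bash
python3 - <<'E'
from h import *
print(pose()); x=np.array([.524,.852]); y=np.array([-.852,.524])
for n in ('side','scene'):
    c=snap(n,n+'F'); P=cloud(c).reshape(-1,3); u=P[:,:2]@x; v=P[:,:2]@y
    k=(P[:,2]>.16)&(u>.5)&(u<.68)&(abs(v+.43)<.17); h,e=np.histogram(u[k],bins=36,range=(.55,.64)); print(n,dict(zip(e.round(4).tolist(),h.tolist())))
    for o in comps(c,box=(.3,.9,-.6,.1)): print(o['px'],np.round(o['rect'][0]),np.round(o['rect'][1]),o['zmax'].round(3))
a=cv2.imread('pics/sideF.png'); b=cv2.imread('pics/sceneF.png'); cv2.imwrite('pics/F.png',np.hstack([cv2.resize(a,(400,300)),cv2.resize(b,(400,300))]))
E
```

```text
(array([ 0.6572, -0.0521,  0.4756]), np.float64(58.08), array([ 0.002, -0.003, -1.   ]), 35.22, array([-0.12,  0.2 ,  1.55, -0.  ,  1.39, -1.13]), array([ 0.2,  0. , -0. ]), 24.0, 0.0)
side {0.55: 0, 0.5525: 0, 0.555: 0, 0.5575: 0, 0.56: 0, 0.5625: 0, 0.565: 0, 0.5675: 0, 0.57: 0, 0.5725: 0, 0.575: 0, 0.5775: 0, 0.58: 0, 0.5825: 0, 0.585: 0, 0.5875: 0, 0.59: 4, 0.5925: 55, 0.595: 154, 0.5975: 177, 0.6: 167, 0.6025: 112, 0.605: 12, 0.6075: 3, 0.61: 85, 0.6125: 176, 0.615: 166, 0.6175: 182, 0.62: 175, 0.6225: 165, 0.625: 173, 0.6275: 189, 0.63: 180, 0.6325: 177, 0.635: 186, 0.6375: 182}
[357  60] [ 649. -183.] [313. 786.] 0.724
[394 190] [ 461. -518.] [131. 330.] 0.04
[271 187] [ 882. -482.] [85. 91.] 0.027
[274 222] [ 813. -278.] [ 62. 106.] 0.043
[267 270] [786. -63.] [ 83. 227.] 0.095
[334 307] [577.  73.] [62. 62.] 0.042
scene {0.55: 0, 0.5525: 0, 0.555: 0, 0.5575: 0, 0.56: 0, 0.5625: 0, 0.565: 0, 0.5675: 0, 0.57: 0, 0.5725: 0, 0.575: 0, 0.5775: 0, 0.58: 0, 0.5825: 0, 0.585: 0, 0.5875: 0, 0.59: 5, 0.5925: 175, 0.595: 122, 0.5975: 120, 0.6: 120, 0.6025: 116, 0.605: 111, 0.6075: 25, 0.61: 233, 0.6125: 157, 0.615: 110, 0.6175: 122, 0.62: 118, 0.6225: 121, 0.625: 121, 0.6275: 116, 0.63: 120, 0.6325: 119, 0.635: 121, 0.6375: 127}
[361  78] [677. -65.] [129.  71.] 0.633
[135 274] [ 461. -500.] [ 77. 328.] 0.04
[381 229] [583.  69.] [61. 67.] 0.043
[400 287] [771.   8.] [65. 65.] 0.095
[217 308] [ 679. -347.] [57. 95.] 0.174
[343 326] [ 793. -138.] [74. 60.] 0.043
[284 358] [ 806. -269.] [76. 76.] 0.043
[188 426] [ 877. -475.] [81. 60.] 0.023
```

View pics/F.png

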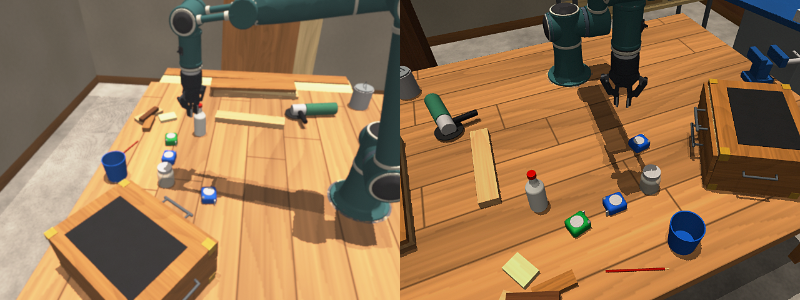

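```bash
python3 -c "
from workcell import bot
print(bot.finish_job())"
```

```text
the job is handed in; nothing more can be done
None
```

I put the five hand tools that were out (chisel, screwdriver, spanner, try square and black tape measure; there was no block plane) in the top drawer, pushed it home to within about 3 mm by the camera images, left the bystanders and bottom drawer alone, and handed the job in at about 35 s; the hand-in returned no verdict.

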